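# Tighten the locknut on the seed mill's gap spindle

### The job

Lock the gap setting of the seed mill. Lay the wide-jawed fork key flat over the flat-sided tang on top of the spindle, with its handle resting on the steel ledge beside the upright stop so that the spindle cannot turn, then push the locknut's lever clockwise (seen from above) until it comes up hard. The spindle must not turn with the nut beyond the small play of the key; leave the key in place.

Things in the scene. Friction and masses are not known exactly. Their poses are not given: they have to be found in the camera images.
- key_grip (a point): Wide fork key: flat loose steel, 16 mm thick. Point: mid-thickness in the 22 mm wide handle, near the mass centre; grasp here across y. +x runs to the open jaw: slot 24 mm wide from x = 37 to the tips at 103 (middle at 70), prongs 12 mm wide (48 over all); handle ends at x = -102. A like key with an 8 mm slot nearby does not fit.
- tang (a point): Upright steel tang on the mill's spindle: 14 mm thick (x), 60 long (y), top 20 mm above this point (last 6 mm narrowed to 8). Point: on the spindle axis, 8 mm above the flat round shoulder (radius 34). Key seated: lies on the shoulder, key_grip at y = +70 mm of this point, same height, key's +x along the tang's -y. Spindle turns more easily (0.12 Nm) than the nut: unheld it follows it.
- stop (a point): Fixed stop on the mill, axes as the tang's at the start. Point: foot of the wall's inner face, 20 mm in x, 145 in y from the spindle axis, level with shoulder and ledge (87 mm above table, 27 above the white housing). Ledge: 69 mm from the wall to -x, 40 long in y; wall 30 high. The handle lies on the ledge 9 mm from the wall; the nut then turns the spindle some 13 deg until the key bears on it.
- knob (a point): Upright round black knob, 20 mm diameter, 45 high, at the end of the locknut's lever, 135 mm from the spindle axis. Point: its centre, about 100 mm above the table, outside the housing's edge, free below. +x points outwards along the lever. Push its side with shut fingers round the spindle axis, clockwise from above; takes about 4 N.
- locknut (a joint): Angle of locknut relative to the spindle, rad: 0 loose, grows clockwise from above, comes up hard at 0.9 (tight). Starts at 0 to 0.25, with the lever 60 to 74 degrees clockwise from the stop's x axis; stays where it is left. The lever itself also turns with the spindle's play.
Things that resemble listed ones, but are neither listed nor needed, are in the scene too. What is shaped like the part that bears key_grip but purple is not meant.

How it is judged:
By the outcome, as a careful person would: the job done as asked, in the order asked, and still so for the second after the job is handed in, with the robot touching nothing.
It also fails if it takes over 58 s, if anything falls off the work surface, if the arm or the gripper's body presses on something with over 40 N, if the wrist force passes 120 N, or if a joint passes its speed limit or range.

### The arm

A 6-joint arm with a two-finger parallel gripper is mounted at the origin on the work surface. World frame = base frame: x ahead of the robot, y to its left, z up, the work surface at z = 0. Lengths are in m, angles in rad, forces in N, time in s.
With the tool pointing down it reaches from about 0.3 to 0.875 m from the base axis. Payload 6.4 kg.
Tool frame: the origin (TCP) lies between the finger pads; the fingertips stand 11 mm ahead of it and the grasp point (between the pads) lies 8 mm behind it (ctrl.tcp_to_tips is the y of the fingertips in the tool frame, in m); y points along the fingers, x is the direction in which the jaws open and shut, and the axes are right-handed (so a half turn about y gives the same grasp; the last joint's range is limited). The gripper opens to 85 mm and grips with 20 to 120 N. Pads are 22 mm wide; open, the fingers measure 114 mm over their backs; the gripper's body (76 mm by 85 mm) begins 54 mm behind the grasp point. The pads swing forward as they close: fully open they stand 13 mm farther back than shut.
Start: joints at [1.072, 0.181, 1.607, -0, 1.354, -0.206], TCP at [0.166, 0.551, 0.242] pointing down, gripper open.
Joint ranges: [-2.99, 2.99], [-0.89, 2.07], [0.3, 2.58], [-1.14, 4.28], [0, 2.63], [-3.12, 3.12]. Speed limits (rad/s): [2.57, 2.57, 3.01, 3.14, 3.14, 3.14].

### API

Orientations are given as a unit quaternion [w, x, y, z].
In Python, from bench import ctrl gives the robot as it stands.
- The arm moves only by the tool apply_moves, never from a script. Its argument "plan" is text: rows parted by semicolons, each of 7 numbers parted by spaces: the shift along the tool's x, y, z each as a share of 0.05 m, from -1 to 1, then the turn, a rotation vector about the tool's x, y, z each as a share of 0.12 rad, from -1 to 1, then the opening, from 0 (shut) to 1 (fully open). In form: dx dy dz wx wy wz claw; .... A call has exactly 5 rows; each row shifts and turns the commanded pose from where the row before left it, along the tool's axes as they then stand; what a row does not reach is not made up. A row lasts 1/10 s, in which the tool goes at most 50 mm and 8.59 degrees, less where a joint would pass 70% of its speed; a pose out of reach is approached as far as the arm can. A call with a number of a shift or a turn outside -1 to 1 is refused whole. A call with a gripper value outside its range is refused whole. The fingers move at their own pace and stop on an object; the grip force is fixed at half the most. Time passes only in rows, so rows that do not move let the fingers close, or fill a call up. It gives the time, the measured TCP pose, the force and the opening at its end, in the units of the state.
- ctrl.get_obs(): the state, without advancing time (a new reading comes with each control period).
- ctrl.camera(name): name is "side" or "top"; returns the picture (420x560x3 uint8, red, green, blue); there is no depth.
- ctrl.get_calibration(name): a dict with "intrinsics" (3x3 intrinsics, pixels), "R" (3x3) and "t" (3): a world point X has camera coordinates R X + t. Camera axes: x right, y down, z forward; pixel columns grow to the right and rows downward; lengths in m; the calibration is good to about 2 mm. A picture is of the moment at which its call begins. get_calibration takes no time and is no camera call.
- ctrl.hand_in(): hands the job in, once; it reports no verdict.
Trained networks look in the newest picture that a camera, given by its name, has taken for a name from the list of things; names that differ only in an ending like _2 or _b are one class to them, and where a whole thing is asked for, a point or a joint stands for the part that bears it (a point fixed in the world has none). Each returns a list of dicts, best first, with "score" (0 to 1); they miss things now and then, are a little off and sometimes report something else, mostly with a low value. They report only what shows in the picture. A call takes as long as a camera call. They do not tell look-alikes from the thing itself.
- ctrl.recognise(camera, target): "point" ([x, y, z] in m, in world coordinates, good to about 4 mm: the middle of the surface that is visible of it).
The state is a dict: "time_s": time; "q": joint angles; "dq": joint speeds; "joint_efforts": joint torques, N m; "eef_pos": TCP position; "eef_rot": TCP orientation; "wrist_force": force on the tool from outside, world axes, zero at the start; "torque": the same for the moment, N m; "opening": opening from 0.0 (shut) to 1.0 (fully open).
Only numpy, scipy, OpenCV 4.12 (cv2) and the standard library are available. Lean on these libraries where they do the work, as an engineer would, in place of code of your own. Each camera call takes 0.05 s, during which the arm holds its last target.

## Working session

There is one attempt and no reset: what is moved stays moved. The work goes in short steps, Python scripts to look and compute and a tool call to move; the robot and the scene stay as the last step left them, time stands still between calls to the robot, and variables do not carry over. Pictures are saved under pics/ and viewed, and the job is handed in when it is done.

Besides the shell and the picture viewer there is one more tool, called after "Call:" as name(argument=value, ...) on one line, values as JSON. apply_moves: Moves the arm, as the interface text tells. Shift numbers are shares of 0.05 m and turn numbers shares of 0.12 rad, none past 1 either way. Its arguments: {"type":"object","properties":{"plan":{"type":"string"}},"required":["plan"]}

```bash
ls; mkdir -p pics; python3 - <<'E'
from bench import ctrl
import cv2
print(ctrl.get_obs())
for n in("side","top"):
    im=ctrl.camera(n); cv2.imwrite(f"pics/{n}0.png",im[:,:,::-1])
    c=ctrl.get_calibration(n); print(n,c)
    for t in("key_grip","tang","stop","knob","locknut"):
        try: 
            for d in ctrl.recognise(n,t)[:3]: print(n,t,d)
        except Exception as e: print(t,e)
E
```

```text
pics
{'time_s': 0.0, 'q': array([ 1.07171889e+00,  1.81538738e-01,  1.60797579e+00,  1.27997103e-05,
        1.35378732e+00, -2.06261573e-01]), 'dq': array([ 0.00011985,  0.00070212,  0.00087532, -0.00109175,  0.00083769,
       -0.00130146]), 'joint_efforts': array([ 1.05911578e-03, -4.44876587e+01, -3.51339483e+01, -1.53333672e-04,
        9.27751302e-03, -4.89255015e-06]), 'eef_pos': array([0.16568083, 0.55007738, 0.24140099]), 'eef_rot': array([-0.56734444,  0.56784324,  0.42115664, -0.42225753]), 'wrist_force': array([-0.05905005, -0.97952093,  0.36347429]), 'torque': array([-0.05582923,  0.00114848, -0.03130557]), 'opening': 0.9948525250011373}
side {'intrinsics': array([[488.23730834,   0.        , 277.29855418],
       [  0.        , 488.23730834, 209.45555333],
       [  0.        ,   0.        ,   1.        ]]), 'R': array([[-0.98762498, -0.15570451, -0.01878828],
       [-0.09812749,  0.70693628, -0.70043707],
       [ 0.12234333, -0.6899255 , -0.71346683]]), 't': array([0.47780655, 0.0758248 , 0.96949136])}
side key_grip {'point': [0.5186, 0.2198, 0.0182], 'score': 0.91}

[... 454 characters left out ...]
   0.        ,   1.        ]]), 'R': array([[ 1.80296912e-02, -9.99837033e-01,  9.15503666e-04],
       [-9.94343794e-01, -1.80264736e-02, -1.04668358e-01],
       [ 1.04667804e-01,  9.76812793e-04, -9.94506760e-01]]), 't': array([0.03265567, 0.50434377, 0.99067874])}
top key_grip {'point': [0.5163, 0.2132, 0.0122], 'score': 0.87}
top key_grip {'point': [0.293, -0.1899, 0.0173], 'score': 0.82}
top tang {'point': [0.592, -0.1692, 0.0872], 'score': 0.98}
top tang {'point': [0.5738, -0.0841, 0.0611], 'score': 0.25}
top stop {'point': [0.579, -0.0861, 0.0591], 'score': 0.97}
top knob {'point': [0.622, -0.2407, 0.0779], 'score': 0.63}
top locknut {'point': [0.6189, -0.2472, 0.0731], 'score': 0.9}
```

View pics/side0.png

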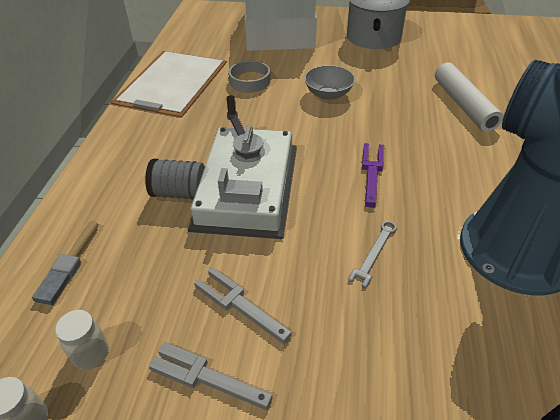

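View pics/top0.png

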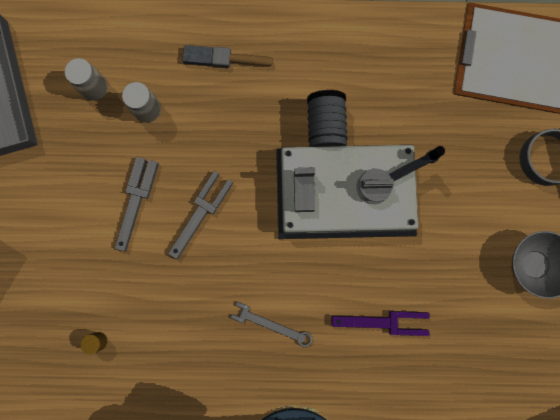

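```bash
python3 - <<'E'
import cv2,numpy as np
s=cv2.imread("pics/side0.png");t=cv2.imread("pics/top0.png")
def c(im,x,y,w,h,k,n): cv2.imwrite("pics/"+n,cv2.resize(im[y:y+h,x:x+w],None,fx=k,fy=k,interpolation=cv2.INTER_CUBIC))
c(s,140,255,160,120,5,"sk.png");c(t,100,150,160,120,5,"tk.png")
c(s,140,85,160,120,5,"sm.png");c(t,275,140,180,110,4.4,"tm.png")
E
```

```text
(no output)
```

View pics/sk.png

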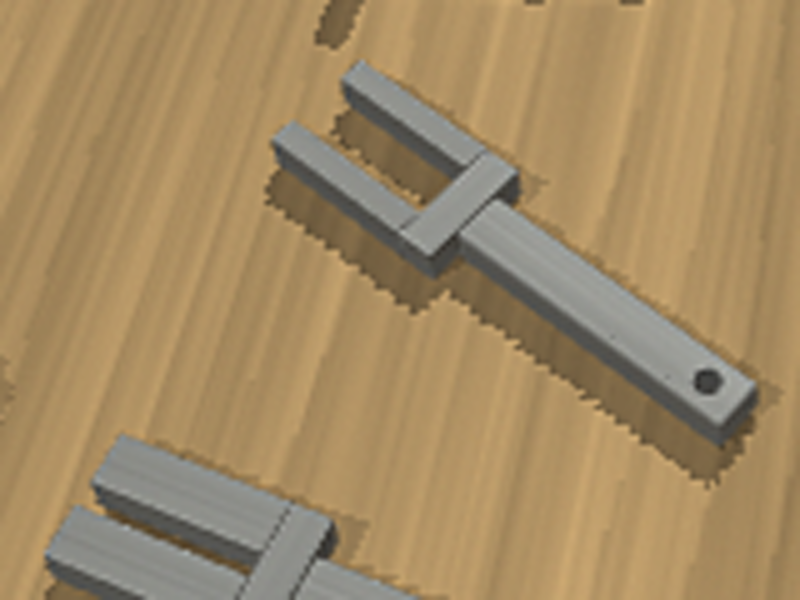

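View pics/tk.png

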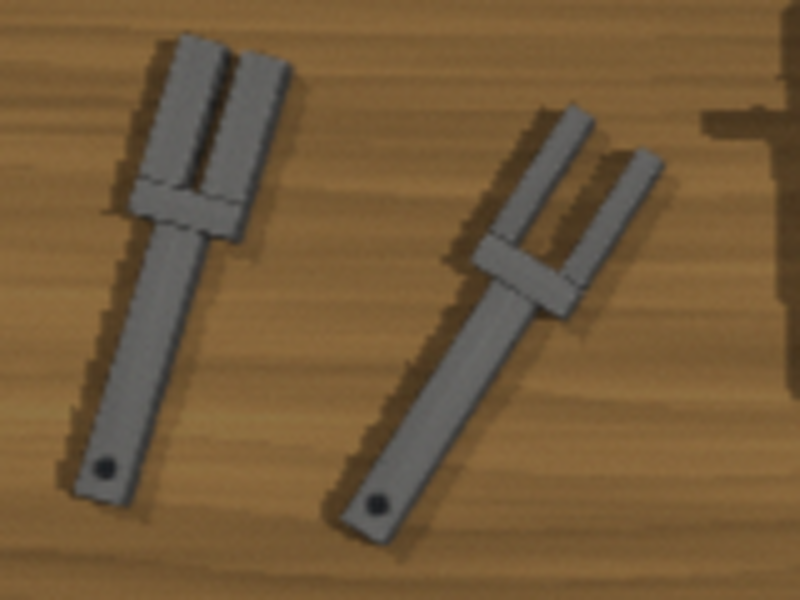

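View pics/sm.png

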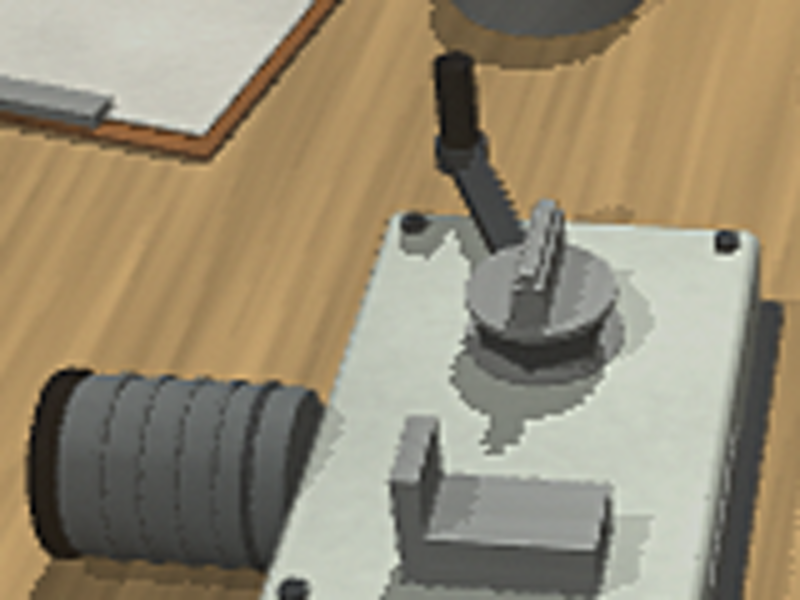

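View pics/tm.png

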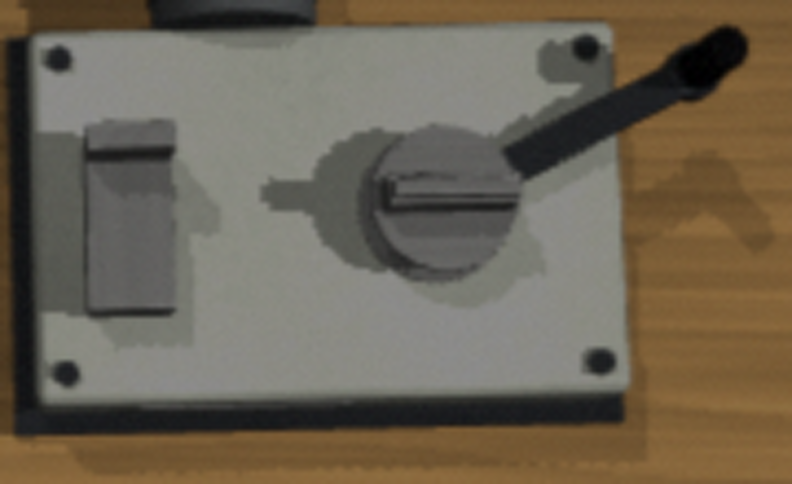

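```bash
python3 - <<'E'
import cv2,numpy as np
s=cv2.imread("pics/side0.png");t=cv2.imread("pics/top0.png")
def c(im,x,y,w,h,k): return cv2.resize(im[y:y+h,x:x+w],None,fx=k,fy=k,interpolation=cv2.INTER_CUBIC)
# 80x60 each x 10 
cv2.imwrite("pics/a1.png",np.clip(c(t,350,160,60,55,10)*1.6,0,255).astype('uint8'))
cv2.imwrite("pics/a2.png",np.clip(c(t,285,155,50,65,9)*1.6,0,255).astype('uint8'))
cv2.imwrite("pics/a3.png",c(s,210,120,70,50,10))
cv2.imwrite("pics/a4.png",c(s,210,160,60,50,10))
E
```

```text
(no output)
```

View pics/a1.png

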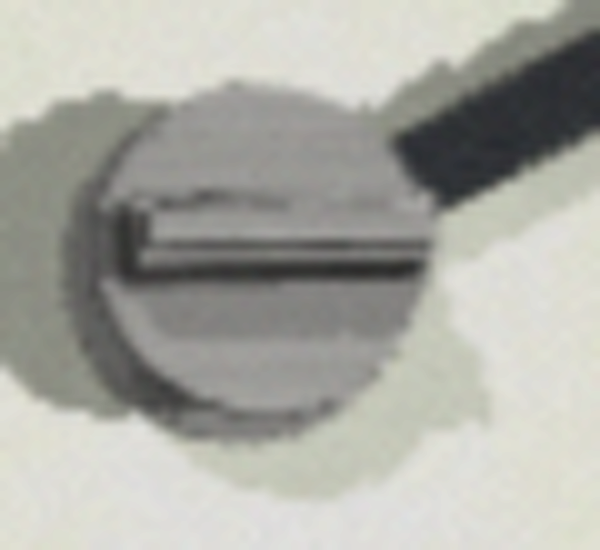

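View pics/a2.png

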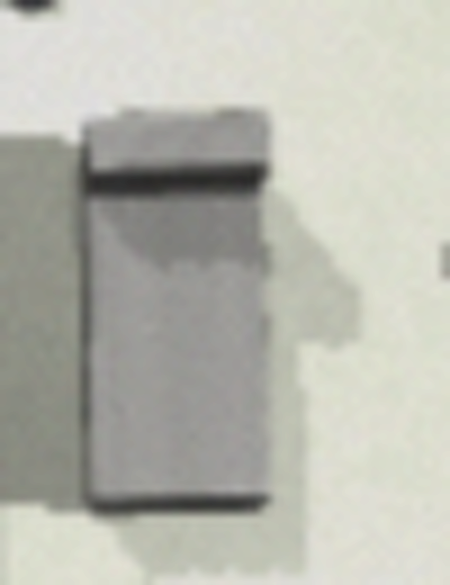

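View pics/a3.png

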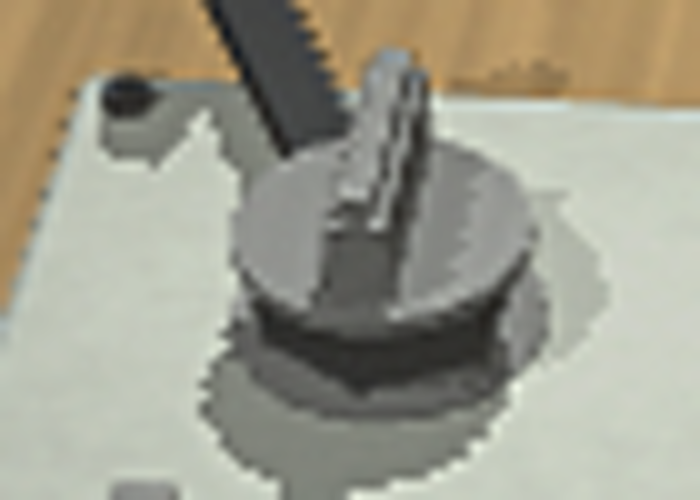

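View pics/a4.png

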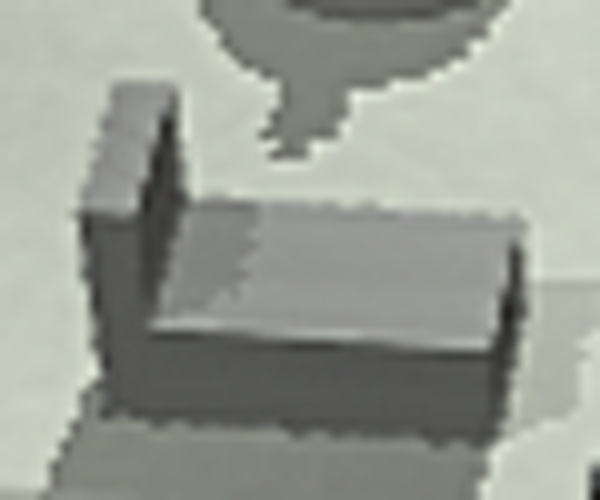

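```bash
cat > h.py <<'E'
import numpy as np
from bench import ctrl
C={n:ctrl.get_calibration(n) for n in("side","top")}
def pr(n,X):
    c=C[n];p=(np.atleast_2d(X)@c["R"].T+c["t"])@c["intrinsics"].T
    return p[:,:2]/p[:,2:]
def ray(n,uv):
    c=C[n];d=c["R"].T@np.linalg.solve(c["intrinsics"],[uv[0],uv[1],1]);o=-c["R"].T@c["t"]
    return o,d/np.linalg.norm(d)
def onz(n,uv,z):
    o,d=ray(n,uv);return o+d*(z-o[2])/d[2]
def tri(a,b):
    o1,d1=ray("side",a);o2,d2=ray("top",b)
    A=np.c_[d1,-d2];s=np.linalg.lstsq(A,o2-o1,rcond=None)[0]
    p,q=o1+s[0]*d1,o2+s[1]*d2
    return (p+q)/2,np.linalg.norm(p-q)
E
cat > fit.py <<'E'
from h import *
from scipy.optimize import least_squares
S=lambda u,v,x,y,k:(x+u/k,y+v/k)
obs=[("top",S(92,497,285,155,9),(-49,165,0)),("top",S(268,497,285,155,9),(-49,125,0)),
("top",S(88,170,285,155,9),(20,165,30)),("top",S(265,163,285,155,9),(20,125,30)),
("side",S(148,328,210,160,10),(20,165,0)),("side",S(490,348,210,160,10),(-49,165,0)),("side",S(518,215,210,160,10),(-49,125,0)),
("side",S(138,212,210,160,10),(20,165,30)),("side",S(178,85,210,160,10),(20,125,30)),
("side",S(315,300,210,120,10),(7,30,0)),("side",S(395,315,210,120,10),(-7,30,0))]
a=np.linspace(0,2*np.pi,181);disc=np.c_[34*np.cos(a),34*np.sin(a),0*a]
def T(p,X):
    X=np.atleast_2d(X)/1000;c,s=np.cos(p[3]),np.sin(p[3])
    return np.c_[c*X[:,0]-s*X[:,1]+p[0],s*X[:,0]+c*X[:,1]+p[1],X[:,2]+p[2]]
def res(p,full=False):
    r=[]
    for n,uv,X in obs: r+=list(pr(n,T(p,X))[0]-uv)
    t=pr("top",T(p,disc));s=pr("side",T(p,disc))
    r+=[t[:,1].min()-168.5,t[:,1].max()-201.2,t[:,0].min()-359.9,t[:,0].max()-393.7,s[:,0].min()-233.3,s[:,0].max()-263.7,s[:,1].max()-153.5]
    return np.array(r)
f=least_squares(res,[.58,-.165,.087,0],loss="soft_l1")
print("mill",f.x.round(4));print(res(f.x).round(1))
# key
K=lambda u,v:S(u,v,140,255,5); Q=lambda u,v:S(u,v,100,150,5)
for nm,s_,t_ in[("hole",(708,381),(376,505)),("end+y",(720,430),(342,520)),("end-y",(755,388),(385,543)),("tipL out",(273,143),(572,103)),("tipL in",(297,123),(597,120)),("tipR out",(362,60),(665,163)),("tipR in",(343,82),(640,147)),("barL",(402,232),(488,234)),("barR",(487,150),(583,293))]:
    p,e=tri(K(*s_),Q(*t_));print(nm,p.round(4),round(e,4))
ko=[("side",K(720,430),(-102,11)),("side",K(755,388),(-102,-11)),("side",K(273,143),(103,24)),("side",K(297,123),(103,12)),("side",K(362,60),(103,-24)),("side",K(343,82),(103,-12)),
("top",Q(342,520),(-102,11)),("top",Q(385,543),(-102,-11)),("top",Q(572,103),(103,24)),("top",Q(597,120),(103,12)),("top",Q(665,163),(103,-24)),("top",Q(640,147),(103,-12))]
kr=lambda p:np.concatenate([pr(n,T(p,(*X,8)))[0]-uv for n,uv,X in ko])
k=least_squares(kr,[.51,.21,.008,-.5],loss="soft_l1");print("key",k.x.round(4));print(kr(k.x).round(1))
# knob
p,e=tri((140+455/5,85+60/5),(275+735/4.4,140+42/4.4));print("knobtop",p,e)
p,e=tri((140+460/5,85+150/5),(275+690/4.4,140+80/4.4));print("knobbot",p,e)
E
python3 fit.py
```

```text
mill [ 0.5727 -0.1585  0.0814  0.036 ]
[-0.  -0.1  0.2 -0.5  0.3 -0.4  0.9  0.   0.4 -0.1  0.3  0.3  0.3  0.1
 -0.   0.4 -0.1 -0.2  1.5  0.8 -0.2 -0.3 -0.2  0.1 -0.8 -1.2 -0.2 -0.1
 -1.3]
hole [0.4343 0.259  0.011 ] 0.002
end+y [0.4278 0.2743 0.0066] 0.0021
end-y [0.4184 0.2557 0.0049] 0.0023
tipL out [0.6118 0.1808 0.0066] 0.0006
tipL in [0.6051 0.1698 0.0055] 0.0016
tipR out [0.5866 0.1392 0.0083] 0.0029
tipR in [0.5925 0.1502 0.0079] 0.0007
barL [0.5528 0.215  0.0109] 0.0017
barR [0.5293 0.1734 0.008 ] 0.0043
key [ 0.5108  0.2128 -0.0014 -0.5389]
[-0.   0.1  1.1 -0.4  0.3 -0.1  0.2 -0.1  0.7  0.7  0.1  0.2 -0.1 -1.
 -0.2 -0.2  0.1 -0.  -0.3 -0.6 -0.1 -0.6  0.3 -0.3]
knobtop [ 0.63849058 -0.28270503  0.11527511] 0.001792308381714585
knobbot [ 0.63573015 -0.27767774  0.06733322] 0.004812523403003832
```

```bash
cat >> fit.py <<'E'
print("----")
for n in C: print(n,"cam",(-C[n]["R"].T@C[n]["t"]).round(3))
for n in("top","side"):
    for z in (0.081,.087,):
        def r2(q):
            p=[q[0],q[1],z,q[2]];r=[]
            for m,uv,X in obs:
                if m==n:r+=list(pr(n,T(p,X))[0]-uv)
            t=pr(n,T(p,disc))
            r+=[t[:,1].min()-168.5,t[:,1].max()-201.2,t[:,0].min()-359.9,t[:,0].max()-393.7] if n=="top" else [t[:,0].min()-233.3,t[:,0].max()-263.7,t[:,1].max()-153.5]
            return np.array(r)
        g=least_squares(r2,[.58,-.165,0],loss="soft_l1");print(n,z,g.x.round(4),g.cost.round(2))
    for z in(0,.008):
        kk=[o for o in ko if o[0]==n]
        r3=lambda q:np.concatenate([pr(m,T([q[0],q[1],z,q[2]],(*X,8)))[0]-uv for m,uv,X in kk])
        g=least_squares(r3,[.51,.21,-.5],loss="soft_l1");print("key",n,z,g.x.round(4),g.cost.round(2))
E
python3 fit.py | sed -n '/----/,$p'
```

```text
----
side cam [0.361 0.69  0.754]
top cam [0.397 0.041 1.038]
top 0.081 [ 0.5726 -0.1586  0.038 ] 1.35
top 0.087 [ 0.5716 -0.158   0.038 ] 0.86
key top 0 [ 0.5096  0.2124 -0.5363] 0.38
key top 0.008 [ 0.5084  0.2111 -0.5358] 0.76
side 0.081 [ 0.5729 -0.1588  0.0342] 2.02
side 0.087 [ 0.5713 -0.1522  0.0353] 2.34
key side 0 [ 0.5112  0.2138 -0.5412] 0.71
key side 0.008 [ 0.5094  0.2189 -0.5419] 1.58
```

```bash
python3 - <<'E'
from h import *
for n,L in dict(side=[[0.5186,0.2198,0.0182],[0.586,-0.165,0.0873],[0.5778,-0.0365,0.0596],[0.6249,-0.2464,0.082]],top=[[0.5163,0.2132,0.0122],[0.592,-0.1692,0.0872],[0.579,-0.0861,0.0591],[0.622,-0.2407,0.0779]]).items():
    print(n,pr(n,L).round(1).tolist())
    print("tcp",pr(n,[[0.166,.550,.241]]))
E
```

```text
side [[238.5, 303.7], [242.9, 138.2], [235.2, 186.3], [234.0, 117.9]]
tcp [[526.42595353 520.78247543]]
top [[197.7, 213.0], [381.7, 174.9], [338.8, 183.0], [415.5, 162.1]]
tcp [[-41.99317368 408.12551406]]
```

```bash
cat > mv.py <<'E'
import numpy as np
from bench import ctrl
from scipy.spatial.transform import Rotation as Rn
def cur():
    o=ctrl.get_obs();q=o["eef_rot"];return o,np.array(o["eef_pos"]),Rn.from_quat(np.r_[q[1:],q[0]])
def go(P,yaw=None):
    """yaw: world angle of tool x (mod pi). Prints turn wy (units of .12) to do FIRST and then shift (units of .05 m) in turned frame; also shift in current frame"""
    o,p,R=cur();M=R.as_matrix()
    print("t",round(o["time_s"],2),"pos",p.round(4),"xang",round(np.arctan2(M[1,0],M[0,0]),4),"y",M[:,1].round(4),"F",np.round(o["wrist_force"],1),"op",round(o["opening"],3),"q",o["q"].round(2))
    print(" shift in current frame/.05:",(M.T@(np.array(P)-p)/.05).round(3))
    if yaw is not None:
        # target: y down, x at yaw (mod pi, nearest)
        best=None
        for a in(yaw,yaw+np.pi):
            x=np.array([np.cos(a),np.sin(a),0]);y=np.array([0,0,-1.]);T=np.c_[x,y,np.cross(x,y)]
            rv=(R.inv()*Rn.from_matrix(T)).as_rotvec()
            print(" turn/.12:",(rv/.12).round(3)," then shift/.05:",(T.T@(np.array(P)-p)/.05).round(3))
E
python3 - <<'E'
from mv import *
go([.510,.215,.12],-.539+np.pi/2)
E
```

```text
t 0.6 pos [0.166  0.5506 0.2423] xang 1.278 y [ 0.e+00  1.e-04 -1.e+00] F [ 0.9 -0.6  0.7] op 1.001 q [ 1.07  0.18  1.61  0.    1.35 -0.21]
 shift in current frame/.05: [-4.44   2.446 -8.525]
 turn/.12: [0.000e+00 2.051e+00 1.000e-03]  then shift/.05: [-2.228  2.446 -9.35 ]
 turn/.12: [ 1.0000e-03 -2.4129e+01 -0.0000e+00]  then shift/.05: [2.228 2.446 9.35 ]
```

Call:
apply_moves(plan="0 0.3 0 0 0.7 0 1;0 0.3 0 0 0.7 0 1;0 0.3 0 0 0.651 0 1;-0.22 0.1 -0.93 0 0 0 1;-0.22 0.1 -0.93 0 0 0 1")

```text
time_s: 1.1
eef_pos: [0.2342, 0.4835, 0.1866]
eef_rot: [-0.614, 0.615, 0.35, -0.35]
wrist_force: [1.9, 0.4, 0.2]
opening: 0.999
```

Call:
apply_moves(plan="-0.22 0.1 -0.93 0 0 0 1;-0.22 0.1 -0.93 0 0 0 1;-0.22 0.1 -0.93 0 0 0 1;-0.22 0.1 -0.93 0 0 0 1;-0.22 0.1 -0.93 0 0 0 1")

```text
time_s: 1.6
eef_pos: [0.4071, 0.316, 0.1625]
eef_rot: [-0.615, 0.615, 0.349, -0.349]
wrist_force: [0.5, 1.0, 0.1]
opening: 1.001
```

Call:
apply_moves(plan="-0.22 0.1 -0.93 0 0 0 1;-0.22 0.1 -0.93 0 0 0 1;-0.22 0.1 -0.93 0 0 0 1;0 0.3 0 0 0 0 1;0 0.2 0 0 0 0 1")

```text
time_s: 2.1
eef_pos: [0.5088, 0.2165, 0.1212]
eef_rot: [0.616, -0.615, -0.348, 0.348]
wrist_force: [-0.8, 0.7, 0.3]
opening: 1.0
```

```bash
python3 - <<'E'
from mv import *
import cv2
go([.510,.215,.015],-.539+np.pi/2)
for n in("side","top"): cv2.imwrite(f"pics/{n}1.png",ctrl.camera(n)[:,:,::-1])
E
```

```text
t 2.1 pos [0.5088 0.2165 0.1212] xang 1.0291 y [-0.0011  0.     -1.    ] F [-0.8  0.7  0.3] op 1.0 q [ 0.19  0.27  1.76  0.    1.11 -0.84]
 shift in current frame/.05: [-0.012  2.124 -0.038]
 turn/.12: [-0.008 -0.022 -0.004]  then shift/.05: [-0.013  2.124 -0.036]
 turn/.12: [ 7.0000e-03  2.6158e+01 -1.2000e-02]  then shift/.05: [0.013 2.124 0.036]
```

View pics/side1.png

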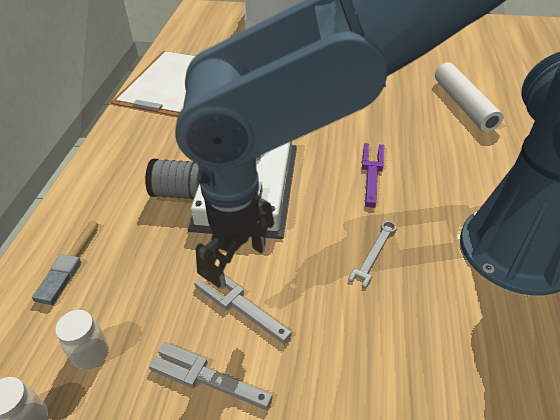

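View pics/top1.png

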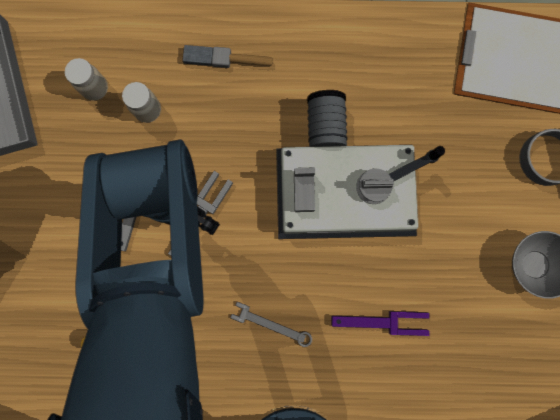

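```bash
python3 - <<'E'
from h import *
import cv2
P=np.array([.5088,.2165,.1212-.011+.013]);d=np.array([.515,.857,0]);w=np.array([.857,-.515,0])
for s in(1,-1):
  for k in(.0425,.057):
    for b in(.011,-.011): print(s,k,b,pr("side",P+s*k*d+b*w).round(1),pr("top",P+s*k*d+b*w).round(1))
for n,(x,y) in dict(side=(180,225),top=(160,180)).items():
    im=cv2.imread(f"pics/{n}1.png")[y:y+70,x:x+100]
    cv2.imwrite(f"pics/{n}1c.png",np.clip(cv2.resize(im,None,fx=8,fy=8,interpolation=cv2.INTER_CUBIC)*1.8,0,255).astype('uint8'))
E
```

```text
1 0.0425 0.011 [[216.7 279.4]] [[171.2 193.7]]
1 0.0425 -0.011 [[226.6 286.6]] [[165.  203.3]]
1 0.057 0.011 [[210.2 285.2]] [[165.  189.8]]
1 0.057 -0.011 [[220.1 292.6]] [[158.7 199.3]]
-1 0.0425 0.011 [[252.4 247.5]] [[208.  216.8]]
-1 0.0425 -0.011 [[262.3 253.9]] [[201.8 226.5]]
-1 0.057 0.011 [[258.1 242.5]] [[214.3 220.8]]
-1 0.057 -0.011 [[267.9 248.7]] [[208.1 230.4]]
```

View pics/side1c.png

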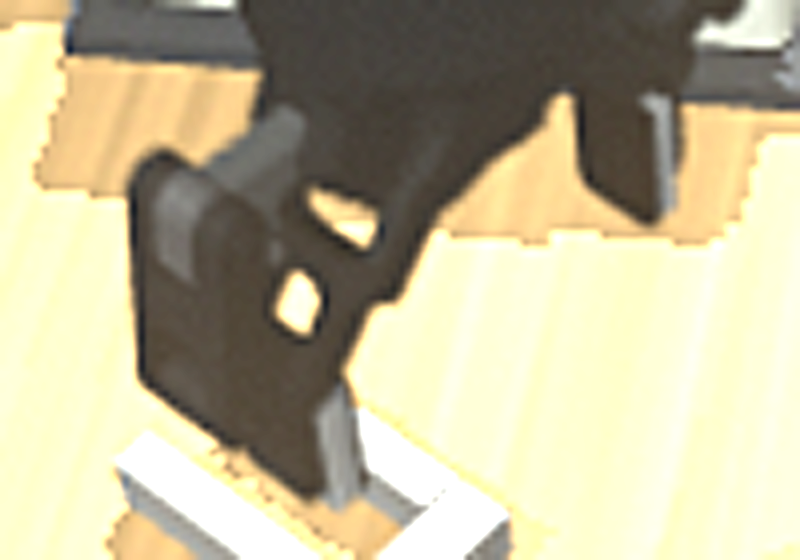

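View pics/top1c.png

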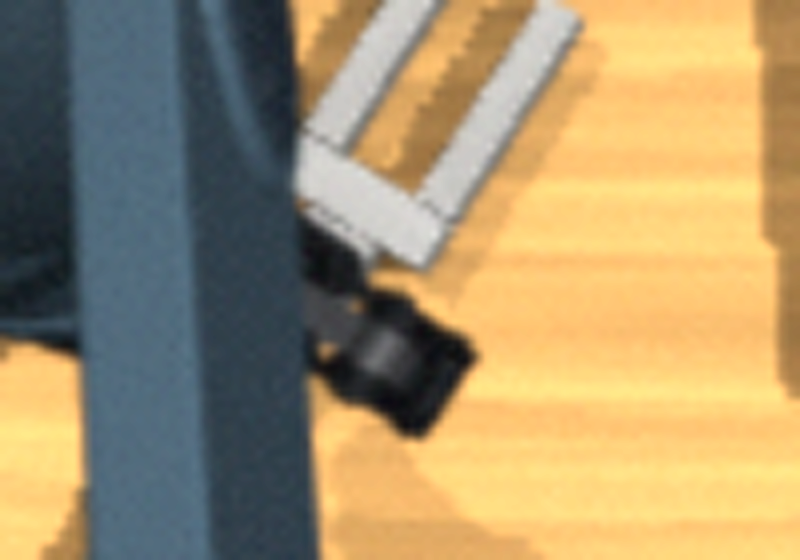

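Call:
apply_moves(plan="0 0.5 0 0 0 0 1;0 0.5 0 0 0 0 1;0 0.5 0 0 0 0 1;0 0.2 0 0 0 0 1;0 0.1 0 0 0 0 1")

```text
time_s: 2.7
eef_pos: [0.5074, 0.2184, 0.0317]
eef_rot: [0.615, -0.615, -0.349, 0.35]
wrist_force: [-0.1, 0.3, 0.4]
opening: 1.004
```

```bash
python3 - <<'E'
from mv import *
import cv2
go([.510,.215,.015],-.539+np.pi/2)
n="side"
im=ctrl.camera(n)[:,:,::-1]; cv2.imwrite(f"pics/{n}2.png",im)
x,y=180,240
cv2.imwrite(f"pics/{n}2c.png",np.clip(cv2.resize(im[y:y+110,x:x+130],None,fx=6,fy=6,interpolation=cv2.INTER_CUBIC)*1.5,0,255).astype('uint8'))
E
```

```text
t 2.7 pos [0.5074 0.2184 0.0317] xang 1.0337 y [-1.6e-03 -3.0e-04 -1.0e+00] F [-0.1  0.3  0.4] op 1.004 q [ 0.19  0.42  1.79  0.    0.94 -0.84]
 shift in current frame/.05: [-0.032  0.333 -0.081]
 turn/.12: [-0.011  0.016 -0.009]  then shift/.05: [-0.032  0.333 -0.08 ]
 turn/.12: [-1.4000e-02 -2.6164e+01  1.7000e-02]  then shift/.05: [0.032 0.333 0.08 ]
```

View pics/side2c.png

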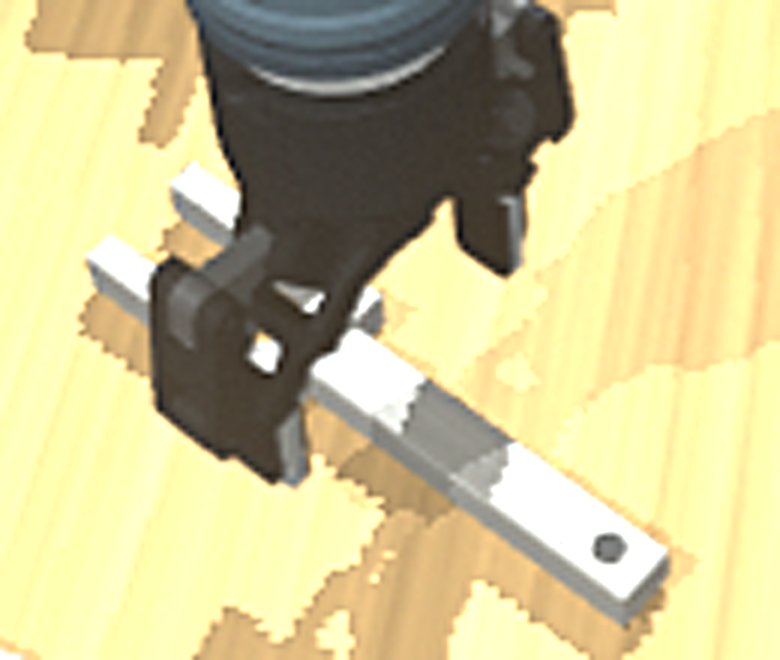

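Call:
apply_moves(plan="0 0.15 -0.04 0 0 0 1;0 0.15 -0.04 0 0 0 1;0 0 0 0 0 0 1;0 0 0 0 0 0 1;0 0 0 0 0 0 1")

```text
time_s: 3.25
eef_pos: [0.5123, 0.2154, 0.0176]
eef_rot: [-0.615, 0.615, 0.349, -0.349]
wrist_force: [0.2, -1.3, -0.1]
opening: 1.003
```

Call:
apply_moves(plan="0 0.07 0.05 0 0 0 1;0 0 0 0 0 0 0;0 0 0 0 0 0 0;0 0 0 0 0 0 0;0 0 0 0 0 0 0")

```text
time_s: 3.75
eef_pos: [0.51, 0.2167, 0.0139]
eef_rot: [-0.615, 0.615, 0.349, -0.349]
wrist_force: [-0.4, -0.1, -0.3]
opening: 0.33
```

Call:
apply_moves(plan="0 0 0 0 0 0 0;0 0 0 0 0 0 0;0 0 0 0 0 0 0;0 0 0 0 0 0 0;0 0 0 0 0 0 0")

```text
time_s: 4.25
eef_pos: [0.5102, 0.2168, 0.0141]
eef_rot: [-0.615, 0.615, 0.349, -0.349]
wrist_force: [0.3, -0.2, 4.1]
opening: 0.236
```

```bash
python3 - <<'E'
from mv import *
import cv2
go([.510,.215,.015],-.539+np.pi/2)
n="side"
im=ctrl.camera(n)[:,:,::-1]; cv2.imwrite(f"pics/{n}3.png",im)
x,y=180,240
cv2.imwrite(f"pics/{n}3c.png",np.clip(cv2.resize(im[y:y+110,x:x+130],None,fx=6,fy=6,interpolation=cv2.INTER_CUBIC)*1.5,0,255).astype('uint8'))
E
```

```text
t 4.25 pos [0.5102 0.2168 0.0141] xang 1.0319 y [ 7.e-04  1.e-04 -1.e+00] F [ 0.3 -0.2  4.1] op 0.236 q [ 0.19  0.45  1.79  0.    0.9  -0.84]
 shift in current frame/.05: [-0.033 -0.018 -0.015]
 turn/.12: [0.004 0.001 0.004]  then shift/.05: [-0.033 -0.018 -0.015]
 turn/.12: [ 6.0000e-03 -2.6179e+01 -7.0000e-03]  then shift/.05: [ 0.033 -0.018  0.015]
```

View pics/side3c.png

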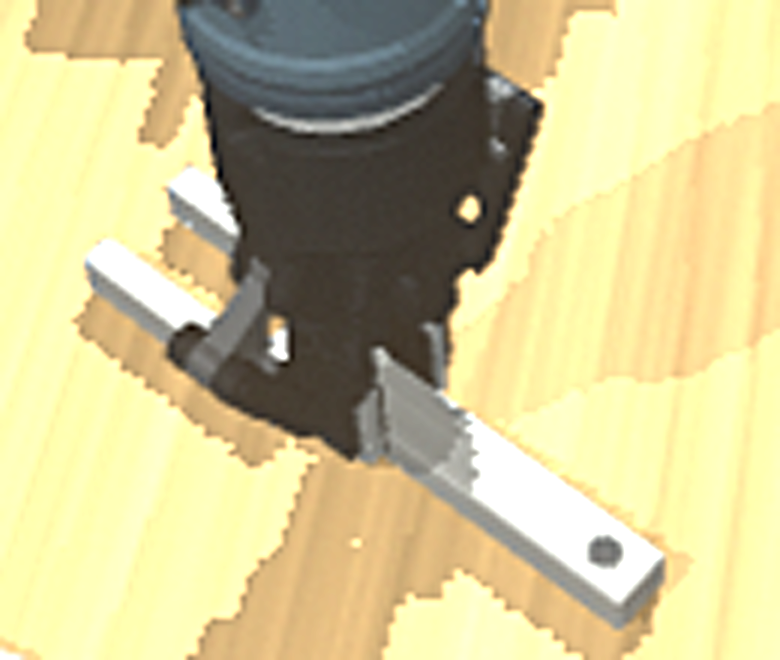

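```bash
python3 - <<'E'
from h import *
S=lambda u,v:(180+u/6,240+v/6)
a=onz("side",S(622,598),.016);b=onz("side",S(387,450),.016);c=onz("side",S(88,262),.016);d=onz("side",S(663,553),.016)
print(a,b,c,np.linalg.norm(a-b),np.linalg.norm(a-c),np.linalg.norm(a-d))
k=(c-a);print(np.arctan2(k[1],k[0]), "tcp px",pr("side",[[.5102,.2168,.016],[.5102+.857*.0-.515*0,.2168,.016]])) 
print(c-(c-a)/np.linalg.norm(c-a)*103)
E
```

```text
[0.42896357 0.27722178 0.016     ] [0.50379804 0.2397606  0.016     ] [0.60875584 0.18731615 0.016     ] 0.08368714386981893 0.2010181178919468 0.018277763030439945
-0.4636898591798738 tcp px [[243.58572865 303.53368952]
 [243.58572865 303.53368952]]
[-9.15152986e+01  4.62542088e+01  1.60000000e-02]
```

Call:
apply_moves(plan="0 -0.2 0 0 0 0 0;0 -0.4 0 0 0 0 0;0 -0.6 0 0 0 0 0;0 -0.8 0 0 0 0 0;0 -0.8 0 0 0 0 0")

```text
time_s: 4.8
eef_pos: [0.5084, 0.2164, 0.1542]
eef_rot: [0.615, -0.615, -0.348, 0.35]
wrist_force: [0.6, 0.3, -3.3]
opening: 0.237
```

Call:
apply_moves(plan="0 -0.6 0 0 0 0 0;0 -0.4 0 0 0.5 0 0;0 0 0 0 0.8 0 0;0 0 0 0 0.8 0 0;0 0 0 0 0.8 0 0")

```text
time_s: 5.3
eef_pos: [0.509, 0.2165, 0.2035]
eef_rot: [0.667, -0.667, -0.235, 0.236]
wrist_force: [-1.1, 0.1, -3.2]
opening: 0.242
```

Call:
apply_moves(plan="0 0 0 0 0.9 0 0;0 0 0 0 0.9 0 0;0 0 0 0 0.9 0 0;0 0 0 0 0.9 0 0;0 0 0 0 0.9 0 0")

```text
time_s: 5.8
eef_pos: [0.5089, 0.2165, 0.2031]
eef_rot: [-0.705, 0.705, 0.048, -0.05]
wrist_force: [-0.2, -0.2, -3.3]
opening: 0.234
```

```bash
python3 - <<'E'
from mv import *
import cv2
go([.5695,-.086,.18],.036)
for n in("side","top"): cv2.imwrite(f"pics/{n}4.png",ctrl.camera(n)[:,:,::-1])
E
```

```text
t 5.8 pos [0.5089 0.2165 0.2031] xang 0.1394 y [-2.2e-03 -5.0e-04 -1.0e+00] F [-0.2 -0.2 -3.3] op 0.234 q [ 0.19  0.17  1.7  -0.    1.27  0.05]
 shift in current frame/.05: [ 0.361  0.463 -6.16 ]
 turn/.12: [ 0.002  0.862 -0.018]  then shift/.05: [ 0.994  0.463 -6.09 ]
 turn/.12: [-2.8000e-02 -2.5318e+01 -3.0000e-03]  then shift/.05: [-0.994  0.463  6.09 ]
```

View pics/side4.png

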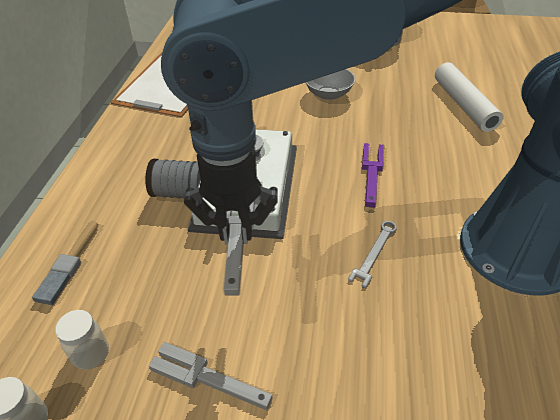

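View pics/top4.png

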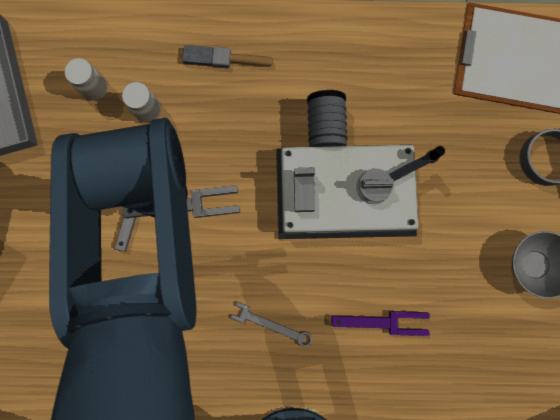

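Call:
apply_moves(plan="0 0 0 0 0.86 0 0;0.16 0.05 -0.7 0 0 0 0;0.16 0.05 -0.9 0 0 0 0;0.16 0.05 -0.9 0 0 0 0;0.16 0.05 -0.9 0 0 0 0")

```text
time_s: 6.4
eef_pos: [0.5484, 0.0468, 0.1935]
eef_rot: [0.707, -0.707, -0.016, 0.016]
wrist_force: [0.2, -0.4, -2.1]
opening: 0.241
```

Call:
apply_moves(plan="0.16 0.05 -0.9 0 0 0 0;0.16 0.05 -0.9 0 0 0 0;0.04 0.1 -0.6 0 0 0 0;0 0.05 -0.29 0 0 0 0;0 0 0 0 0 0 0")

```text
time_s: 6.9
eef_pos: [0.5715, -0.0871, 0.1804]
eef_rot: [0.707, -0.707, -0.013, 0.015]
wrist_force: [-0.7, 0.6, -2.5]
opening: 0.237
```

```bash
python3 - <<'E'
from mv import *
import cv2
go([.5695,-.086,.16],.036)
for n in("side","top"): cv2.imwrite(f"pics/{n}5.png",ctrl.camera(n)[:,:,::-1])
E
```

```text
t 6.9 pos [ 0.5715 -0.0871  0.1804] xang 0.0399 y [-1.8e-03  4.0e-04 -1.0e+00] F [-0.7  0.6 -2.5] op 0.237 q [-0.36  0.25  1.65 -0.    1.24 -0.4 ]
 shift in current frame/.05: [-0.039  0.409  0.023]
 turn/.12: [-0.004  0.032 -0.015]  then shift/.05: [-0.039  0.409  0.023]
 turn/.12: [-2.3000e-02 -2.6148e+01  6.0000e-03]  then shift/.05: [ 0.039  0.409 -0.023]
```

View pics/side5.png

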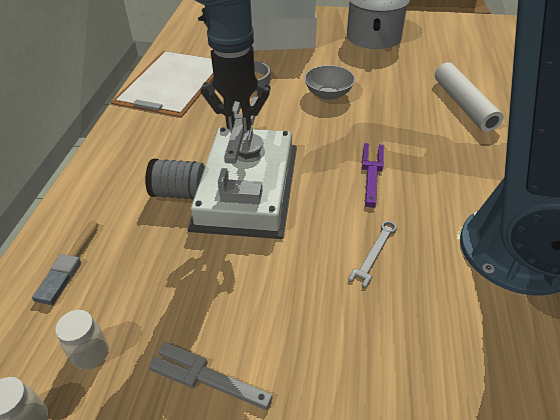

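View pics/top5.png

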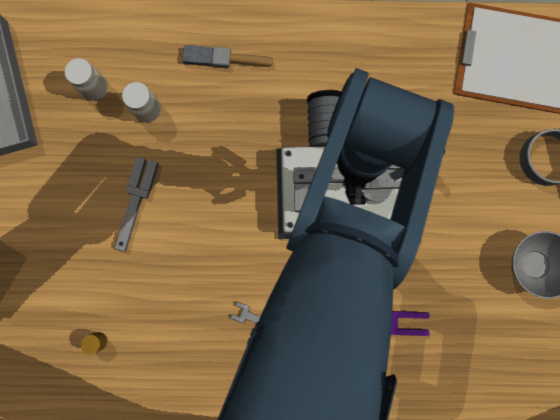

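```bash
cat > crop.py <<'E'
import cv2,sys,numpy as np
f,x,y,w,h,k,g,o=sys.argv[1:9]
x,y,w,h=map(int,(x,y,w,h));im=cv2.imread(f)[y:y+h,x:x+w]
cv2.imwrite(o,np.clip(cv2.resize(im,None,fx=float(k),fy=float(k),interpolation=cv2.INTER_CUBIC)*float(g),0,255).astype('uint8'))
E
python3 crop.py pics/side5.png 190 85 100 125 6 1 pics/s5c.png; python3 crop.py pics/top5.png 275 140 135 100 5.5 2.2 pics/t5c.png
```

```text
(no output)
```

View pics/s5c.png

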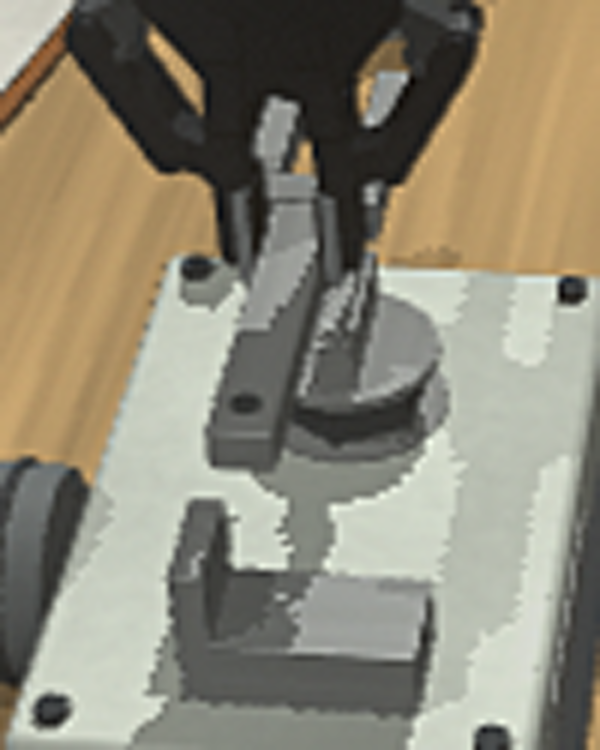

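View pics/t5c.png

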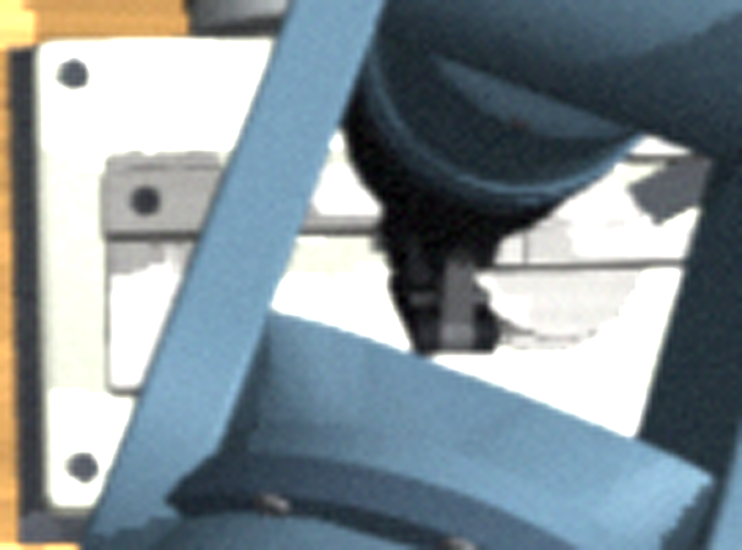

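```bash
python3 - <<'E'
from h import *
s=[(190+u/6,85+v/6) for u,v in((208,428),(277,432))]
t=[(275+u/5.5,140+v/5.5) for u,v in((103,167),(103,238))]
for z in(.172,.1823,):
  a=[onz("side",p,z) for p in s];b=[onz("top",p,z) for p in t]
  print(z,np.mean(a,0).round(4),np.linalg.norm(a[0]-a[1]).round(4),np.mean(b,0).round(4),np.linalg.norm(b[0]-b[1]).round(4))
print([tri(s[i],t[i]) for i in(0,1)])
print("handle end exp at tool+.102:",.5715-.04*.102,-.0871+.102)
E
```

```text
0.172 [0.5691 0.0022 0.172 ] 0.0219 [0.5682 0.0117 0.172 ] 0.0242
0.1823 [0.5654 0.0144 0.1823] 0.0215 [0.5661 0.0121 0.1823] 0.0239
[(array([0.57781456, 0.01205388, 0.17996746]), np.float64(0.001449823479330865)), (array([0.55489781, 0.01187665, 0.1805348 ]), np.float64(0.0007784464872151722))]
handle end exp at tool+.102: 0.56742 0.014899999999999997
```

Call:
apply_moves(plan="-0.05 0.2 0.07 0 0 0 0;0 0.3 0 0 0 0 0;0 0.3 0 0 0 0 0;0 0.1 0 0 0 0 0;0 0 0 0 0 0 0")

```text
time_s: 7.5
eef_pos: [0.5685, -0.0814, 0.1344]
eef_rot: [0.707, -0.707, -0.013, 0.016]
wrist_force: [-1.1, -0.3, -3.2]
opening: 0.238
```

```bash
python3 - <<'E'
from mv import *
import cv2
go([.569,-.0834,.16],.036)
for n in("side","top"): cv2.imwrite(f"pics/{n}6.png",ctrl.camera(n)[:,:,::-1])
E
python3 crop.py pics/side6.png 200 95 75 110 7 1.3 pics/s6c.png; python3 crop.py pics/top6.png 275 140 135 100 5.5 2 pics/t6c.png
```

```text
t 7.5 pos [ 0.5685 -0.0814  0.1344] xang 0.0413 y [-0.0032  0.0011 -1.    ] F [-1.1 -0.3 -3.2] op 0.238 q [-0.35  0.3   1.7  -0.    1.15 -0.39]
 shift in current frame/.05: [ 0.007 -0.513 -0.04 ]
 turn/.12: [-0.011  0.044 -0.027]  then shift/.05: [ 0.009 -0.513 -0.041]
 turn/.12: [-4.2000e-02 -2.6136e+01  1.7000e-02]  then shift/.05: [-0.009 -0.513  0.041]
```

View pics/s6c.png

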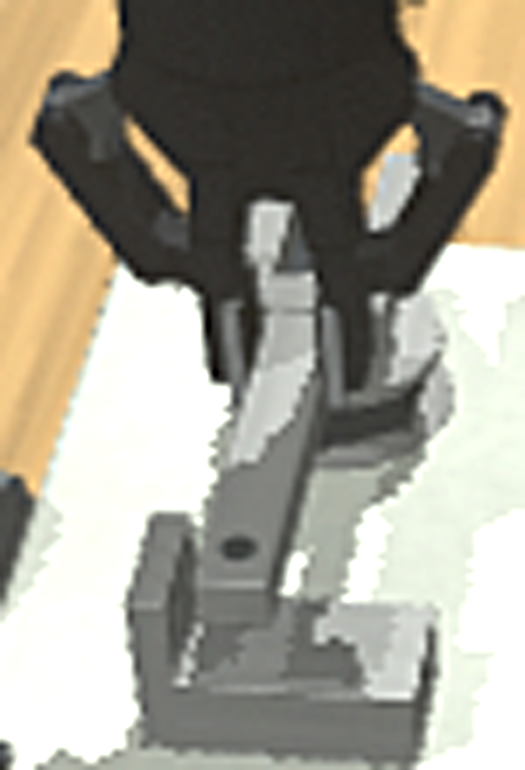

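View pics/t6c.png

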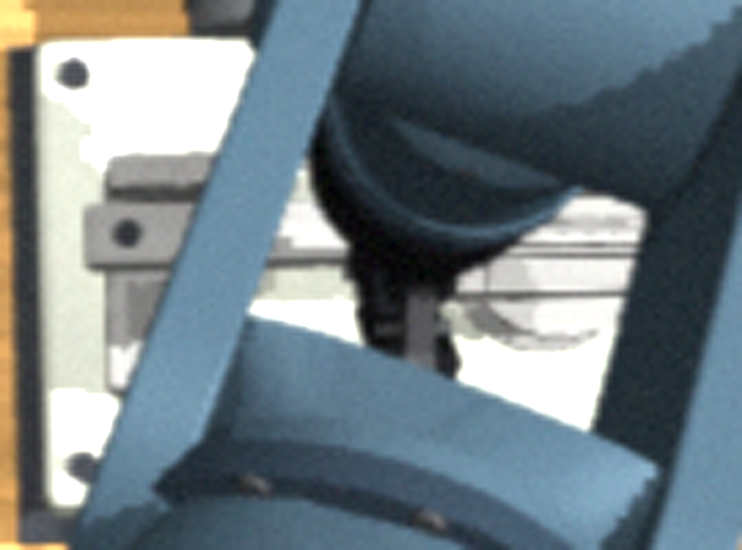

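```bash
python3 - <<'E'
from h import *
zt=.1344+.0022
T=lambda u,v:(275+u/5.5,140+v/5.5); S=lambda u,v:(200+u/7,95+v/7)
e=[onz("top",T(*p),zt) for p in((85,205),(85,269))]
l=onz("top",T(107,385),.087); w=[onz("top",(285+u/9,155+v/9),.117) for u,v in((88,170),(265,163))]
print("top end",np.mean(e,0),np.linalg.norm(e[0]-e[1]),"ledge corner",l,"wall in top edge",w)
es=[onz("side",S(*p),zt) for p in((200,585),(272,590))]
ls=[onz("side",(210+u/10,160+v/10),.087) for u,v in((148,328),(490,348))]
print("side end",np.mean(es,0),np.linalg.norm(es[0]-es[1]),"ledge +y edge corners",ls)
E
```

```text
top end [0.56281881 0.01662124 0.1366    ] 0.02260788099709428 ledge corner [0.51723913 0.00642946 0.087     ] wall in top edge [array([0.58486182, 0.00788822, 0.117     ]), array([ 0.58711549, -0.0306858 ,  0.117     ])]
side end [0.56089884 0.02422345 0.1366    ] 0.019793154453174033 ledge +y edge corners [array([0.58560713, 0.01342978, 0.087     ]), array([0.5171732 , 0.00979938, 0.087     ])]
```

```bash
python3 crop.py pics/top6.png 350 165 50 45 14 1.5 pics/t6d.png; python3 - <<'E'
from h import *
for u,v,z,nm in[]: pass
# predicted px of tang centerline & tool-based slot edges
c,s=np.cos(.037),np.sin(.037)
def M(x,y,z,A=(.5716,-.158)): return [A[0]+c*x-s*y,A[1]+s*x+c*y,z]
f=lambda P:((pr("top",P)[0]-[350,165])*14).round(0)
for n,X in dict(tangTopA=(4,10,.107),tangTopB=(4,-30,.107),tTC=(-4,10,.107),tTD=(-4,-30,.107),b1=(7,-10,.101),b2=(-7,-10,.101)).items(): print(n,f(M(X[0]/1e3,X[1]/1e3,X[2])))
def K(x,y,z): # key frame x fwd from tool
    a=.0413-np.pi/2; return [.5685+np.cos(a)*x-np.sin(a)*y,-.0814+np.sin(a)*x+np.cos(a)*y,z]
for n,X in dict(inR0=(.04,-.012,.1366),inR1=(.101,-.012,.1366),outR1=(.101,-.024,.1366),inL0=(.04,.012,.1366),inL1=(.101,.012,.1366)).items(): print(n,f(K(*X)))
E
```

```text
tangTopA [324. 225.]
tangTopB [606. 220.]
tTC [326. 281.]
tTD [609. 276.]
b1 [455. 210.]
b2 [459. 307.]
inR0 [178. 305.]
inR1 [623. 295.]
outR1 [628. 381.]
inL0 [171. 132.]
inL1 [615. 122.]
```

View pics/t6d.png

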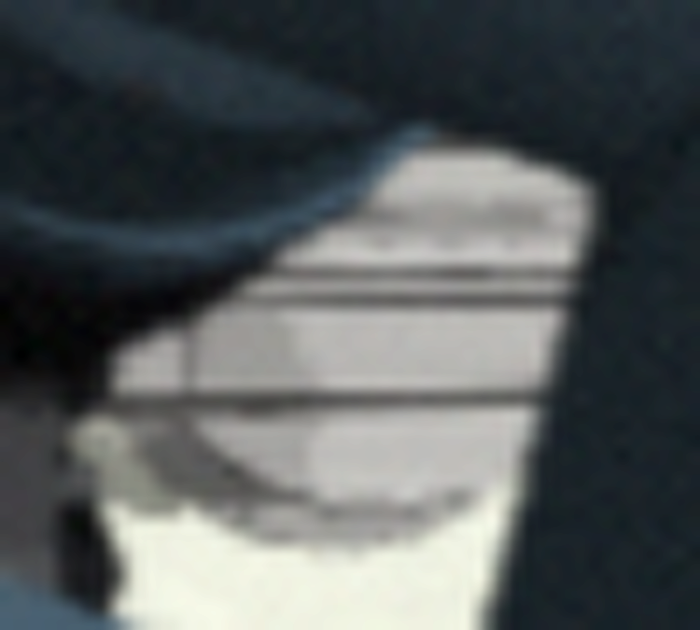

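```bash
python3 - <<'E'
from h import *
g=lambda v,z:onz("top",(350+450/14,165+v/14),z)
for v in(302,305):print("slot centre x",g(v,.1366)[0]+.012, g(v,.1366)[1])
print("outer->centre",g(396,.1366)[0]+.024)
print("bar front y",onz("top",(350+190/14,165+350/14),.1366))
print("tang centre x",g(272,.107)[0]+.004, g(272,.107)[1])
E
```

```text
slot centre x 0.5712428551401476 -0.15908397454961726
slot centre x 0.5708270121814039 -0.15908184818139637
outer->centre 0.5702319187407543
bar front y [ 0.55194765 -0.12350361  0.1366    ]
tang centre x 0.5728609161250138 -0.1656688835690529
```

Call:
apply_moves(plan="0.04 0 -0.06 0 0 0 0;0 0.15 0 0 0 0 0;0 0.15 0 0 0 0 0;0 0.1 0 0 0 0 0;0 0 0 0 0 0 0")

```text
time_s: 8.1
eef_pos: [0.5707, -0.0847, 0.1149]
eef_rot: [0.707, -0.707, -0.014, 0.015]
wrist_force: [0.4, 0.2, -3.2]
opening: 0.238
```

```bash
python3 - <<'E'
from mv import *
import cv2
go([.5705,-.0844,.1011],.036)
for n in("side","top"): cv2.imwrite(f"pics/{n}7.png",ctrl.camera(n)[:,:,::-1])
E
python3 crop.py pics/side7.png 200 95 75 110 7 1.3 pics/s7c.png; python3 crop.py pics/top7.png 275 150 135 70 5.8 1.5 pics/t7c.png
```

```text
t 8.1 pos [ 0.5707 -0.0847  0.1149] xang 0.0406 y [-2.4e-03  9.0e-04 -1.0e+00] F [ 0.4  0.2 -3.2] op 0.238 q [-0.35  0.33  1.7  -0.    1.11 -0.39]
 shift in current frame/.05: [-0.004  0.275  0.006]
 turn/.12: [-0.008  0.038 -0.02 ]  then shift/.05: [-0.005  0.275  0.006]
 turn/.12: [-3.1000e-02 -2.6142e+01  1.3000e-02]  then shift/.05: [ 0.005  0.275 -0.006]
```

View pics/s7c.png

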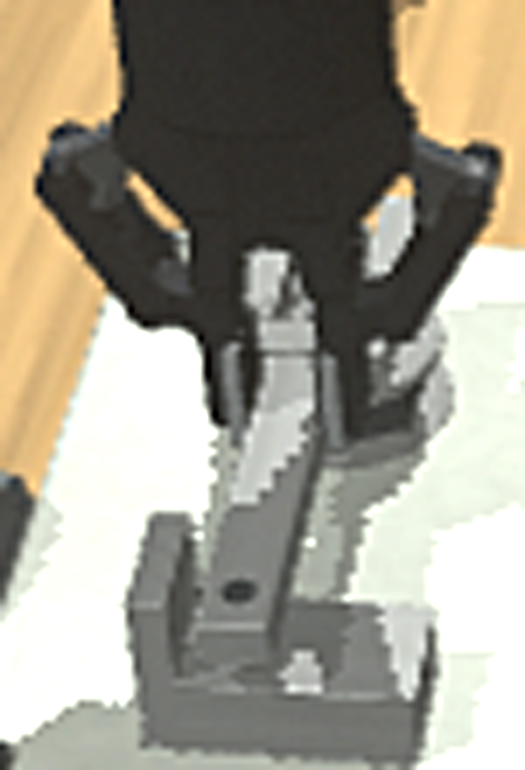

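View pics/t7c.png

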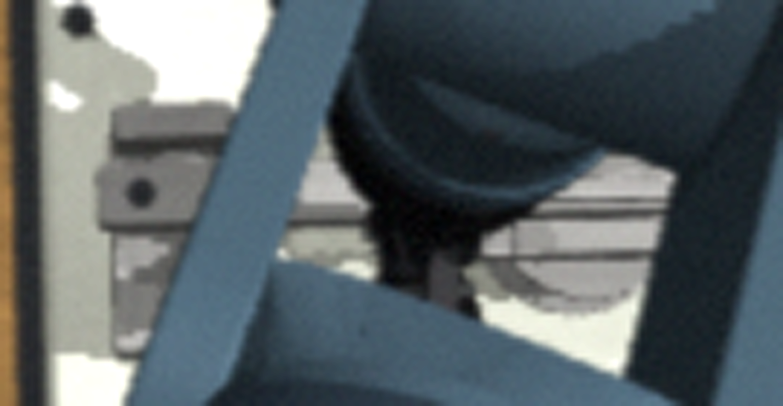

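Call:
apply_moves(plan="0 0.1 0 0 0 0 0;0 0.1 0 0 0 0 0;0 0.05 0 0 0 0 0;0 0 0 0 0 0 0;0 0 0 0 0 0 0")

```text
time_s: 8.7
eef_pos: [0.5717, -0.085, 0.1037]
eef_rot: [0.707, -0.707, -0.014, 0.014]
wrist_force: [0.6, 0.6, -3.2]
opening: 0.242
```

Call:
apply_moves(plan="0 0.04 0 0 0 0 0;0 0 0 0 0 0 0;0 0.02 0 0 0 0 0;0 0 0 0 0 0 0;0 0 0 0 0 0 0")

```text
time_s: 9.2
eef_pos: [0.5718, -0.0851, 0.1011]
eef_rot: [-0.707, 0.707, 0.015, -0.014]
wrist_force: [-1.3, 0.2, -0.3]
opening: 0.238
```

```bash
python3 - <<'E'
from mv import *
import cv2
for n in("side","top"): cv2.imwrite(f"pics/{n}8.png",ctrl.camera(n)[:,:,::-1])
E
python3 crop.py pics/side8.png 200 95 75 110 7 1.3 pics/s8c.png; python3 crop.py pics/top8.png 275 150 135 70 5.8 1.5 pics/t8c.png
```

```text
(no output)
```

View pics/s8c.png

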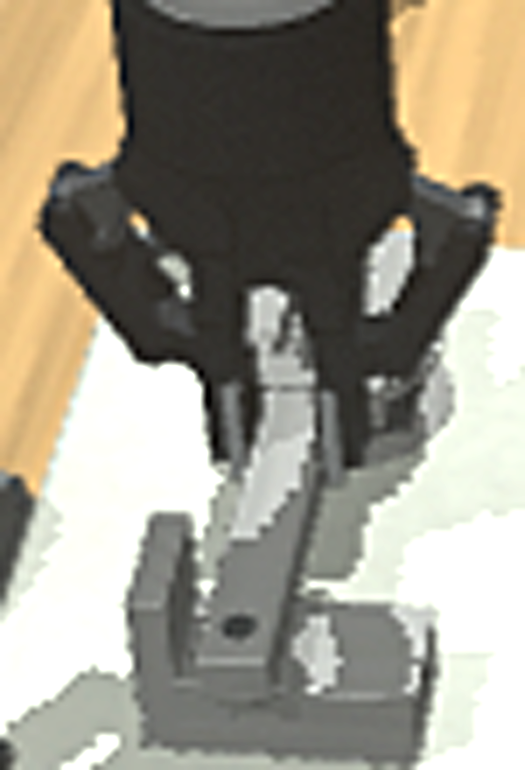

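View pics/t8c.png

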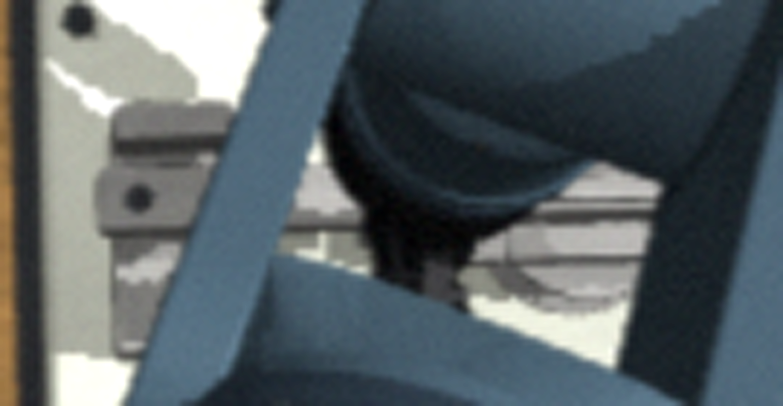

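Call:
apply_moves(plan="0 0 0 0 0 0 0.45;0 0 0 0 0 0 0.45;0 0 0 0 0 0 0.6;0 0 0 0 0 0 0.6;0 -0.1 0 0 0 0 0.6")

```text
time_s: 9.8
eef_pos: [0.5712, -0.0848, 0.1053]
eef_rot: [0.707, -0.707, -0.014, 0.015]
wrist_force: [0.3, 0.1, 0.0]
opening: 0.602
```

Call:
apply_moves(plan="0 -0.3 0 0 0 0 0.6;0 -0.6 0 0 0 0 0.6;0 -0.8 0 0 0 0 0.6;0 -0.8 0 0 0 0 0.6;0 -0.5 0 0 0 0 0")

```text
time_s: 10.3
eef_pos: [0.5729, -0.0854, 0.261]
eef_rot: [-0.706, 0.708, 0.016, -0.012]
wrist_force: [1.7, -0.5, -0.7]
opening: 0.446
```

Call:
apply_moves(plan="0 0 0 0 0.9 0 0;0 0 0 0 0.95 0 0;0 0 0 0 0.95 0 0;0 0 0 0 0.95 0 0;0 0 0 0 0.95 0 0")

```text
time_s: 10.8
eef_pos: [0.5719, -0.085, 0.2574]
eef_rot: [-0.683, 0.683, -0.184, 0.185]
wrist_force: [-0.7, 0.7, -0.5]
opening: 0.001
```

Call:
apply_moves(plan="0 0 0 0 0.95 0 0;0 0 0 0 0.95 0 0;0 0 0 0 0.95 0 0;0 0 0 0 0.95 0 0;0 0 0 0 0.8 0 0")

```text
time_s: 11.3
eef_pos: [0.5719, -0.085, 0.2574]
eef_rot: [0.607, -0.606, 0.363, -0.364]
wrist_force: [0.5, -0.4, 0.1]
opening: 0.002
```

```bash
python3 - <<'E'
from mv import *
import cv2
go([.674,-.254,.2],-1.085)
for n in("side","top"): cv2.imwrite(f"pics/{n}9.png",ctrl.camera(n)[:,:,::-1])
E
python3 crop.py pics/side9.png 190 85 110 120 5 1 pics/s9c.png; python3 crop.py pics/top9.png 275 140 180 110 4.4 1.5 pics/t9c.png
```

```text
t 11.3 pos [ 0.5719 -0.085   0.2574] xang -1.0797 y [ 1.5e-03 -5.0e-04 -1.0e+00] F [ 0.5 -0.4  0.1] op 0.002 q [-0.35  0.17  1.58  0.    1.38  0.73]
 shift in current frame/.05: [3.942 1.152 0.206]
 turn/.12: [-0.009  0.044  0.01 ]  then shift/.05: [3.942 1.147 0.228]
 turn/.12: [ 1.5000e-02 -2.6136e+01  1.4000e-02]  then shift/.05: [-3.942  1.147 -0.228]
```

View pics/s9c.png

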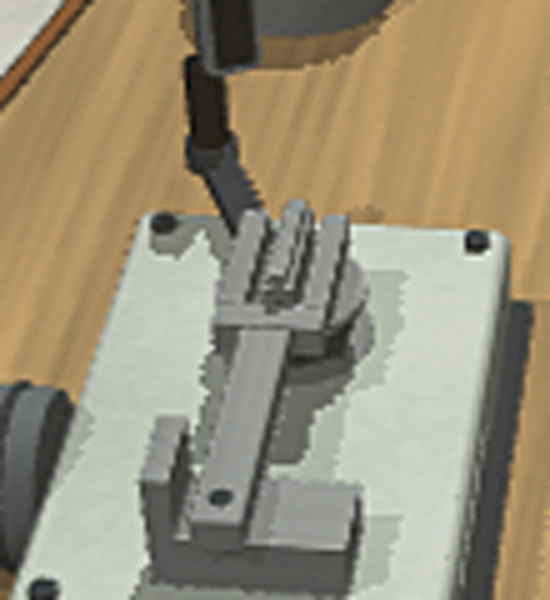

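View pics/t9c.png

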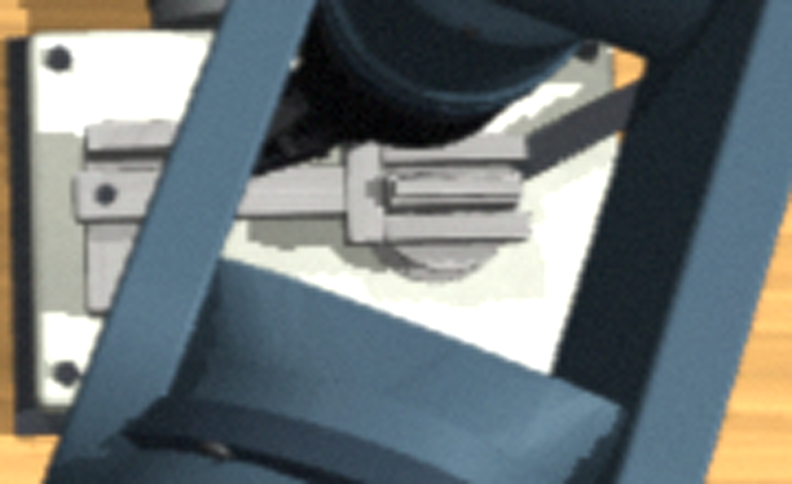

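Call:
apply_moves(plan="0.7 0 0.05 0 0 0 0;0.9 0 0.05 0 0 0 0;0.9 0 0.05 0 0 0 0;0.9 0 0.06 0 0 0 0;0.54 0 0 0 0 0 0")

```text
time_s: 11.9
eef_pos: [0.6756, -0.2563, 0.2564]
eef_rot: [-0.607, 0.608, -0.361, 0.362]
wrist_force: [0.2, 0.4, 0.4]
opening: 0.003
```

```bash
python3 - <<'E'
from mv import *
import cv2
go([.674,-.254,.1],-1.085)
for n in("side","top"): cv2.imwrite(f"pics/{n}10.png",ctrl.camera(n)[:,:,::-1])
E
python3 crop.py pics/side10.png 190 30 100 100 6 1.5 pics/s10c.png; python3 crop.py pics/top10.png 355 110 120 110 6 1.5 pics/t10c.png
```

```text
t 11.9 pos [ 0.6756 -0.2563  0.2564] xang -1.0738 y [ 0.001  -0.0011 -1.    ] F [0.2 0.4 0.4] op 0.003 q [-0.53  0.5   1.17 -0.    1.47  0.55]
 shift in current frame/.05: [-0.06   3.127 -0.007]
 turn/.12: [-0.003  0.093  0.012]  then shift/.05: [-0.056  3.127 -0.007]
 turn/.12: [ 1.8000e-02 -2.6087e+01  4.0000e-03]  then shift/.05: [0.056 3.127 0.007]
```

View pics/s10c.png

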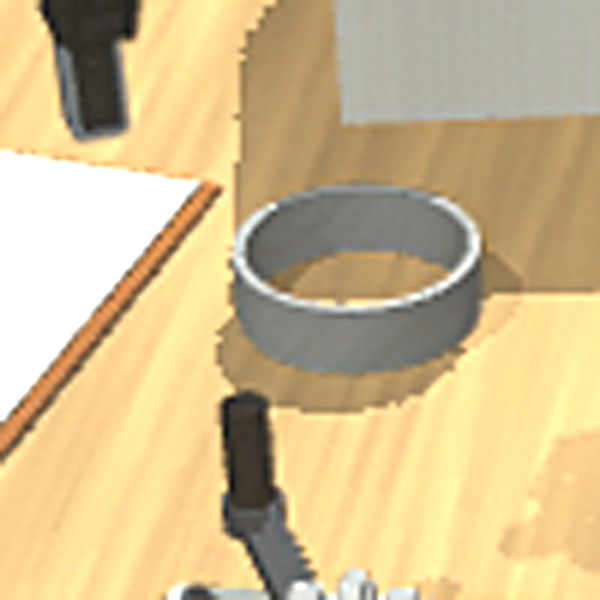

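View pics/t10c.png

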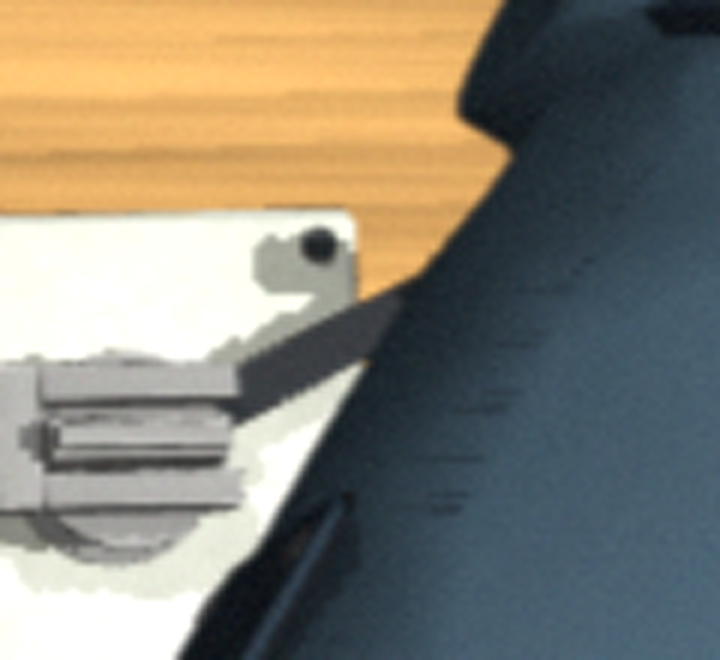

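Call:
apply_moves(plan="0 0.5 0 0 0 0 0;0 0.8 0 0 0 0 0;0 0.8 0 0 0 0 0;0 0.7 0 0 0 0 0;0 0.3 0 0 0 0 0")

```text
time_s: 12.5
eef_pos: [0.6723, -0.2512, 0.097]
eef_rot: [0.608, -0.608, 0.364, -0.359]
wrist_force: [-0.6, -0.4, -1.0]
opening: 0.004
```

```bash
python3 - <<'E'
from mv import *
import cv2
go([.674,-.254,.1],-1.085)
for n in("side",): cv2.imwrite(f"pics/{n}11.png",ctrl.camera(n)[:,:,::-1])
E
python3 crop.py pics/side11.png 190 40 120 120 5 1.5 pics/s11c.png
```

```text
t 12.5 pos [ 0.6723 -0.2512  0.097 ] xang -1.0728 y [-0.0055  0.0034 -1.    ] F [-0.6 -0.4 -1. ] op 0.004 q [-0.52  0.63  1.3   0.    1.22  0.55]
 shift in current frame/.05: [ 0.066 -0.061  0.003]
 turn/.12: [ 0.027  0.102 -0.046]  then shift/.05: [ 0.066 -0.061  0.004]
 turn/.12: [ -0.072 -26.078  -0.043]  then shift/.05: [-0.066 -0.061 -0.004]
```

View pics/s11c.png

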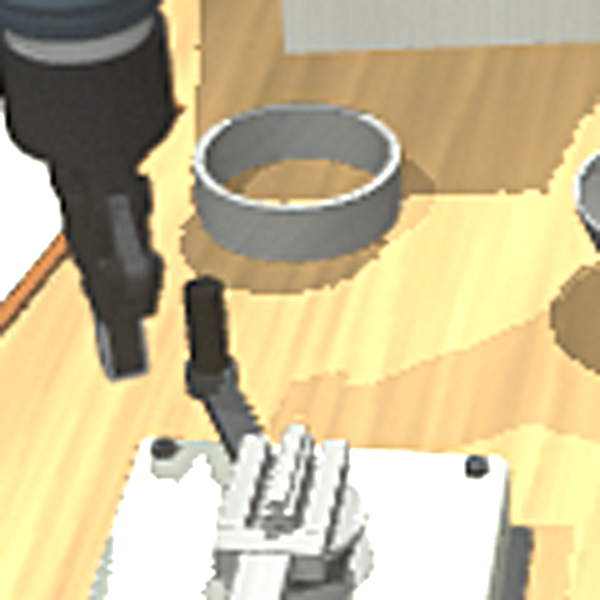

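Call:
apply_moves(plan="0.06 -0.06 -0.1 0 0 0 0;0 0 -0.1 0 0 0 0;0 0 -0.1 0 0 0 0;0 0 -0.06 0 0 0 0;0 0 -0.04 0 0 0 0")

```text
time_s: 13.05
eef_pos: [0.6585, -0.2661, 0.105]
eef_rot: [-0.607, 0.607, -0.362, 0.363]
wrist_force: [0.5, 0.2, 0.2]
opening: 0.003
```

Call:
apply_moves(plan="0 0.05 -0.08 0 0 0 0;0.01 0 -0.08 0 0.25 0 0;0.01 0 -0.08 0 0.25 0 0;0.01 0 -0.08 0 0.25 0 0;0 0 0 0 0 0 0")

```text
time_s: 13.55
eef_pos: [0.6443, -0.2745, 0.1012]
eef_rot: [-0.59, 0.59, -0.39, 0.389]
wrist_force: [-0.5, -0.3, 0.4]
opening: 0.002
```

```bash
python3 - <<'E'
from mv import *
import cv2
go([.674,-.254,.1],-1.085)
for n in("side",): cv2.imwrite(f"pics/{n}12.png",ctrl.camera(n)[:,:,::-1])
E
python3 crop.py pics/side12.png 190 40 120 150 4.5 1.5 pics/s12c.png
```

```text
t 13.55 pos [ 0.6443 -0.2745  0.1012] xang -1.1672 y [-6.e-04  1.e-04 -1.e+00] F [-0.5 -0.3  0.4] op 0.002 q [-0.57  0.59  1.36 -0.    1.19  0.6 ]
 shift in current frame/.05: [-0.143  0.023  0.708]
 turn/.12: [ 0.004 -0.685 -0.003]  then shift/.05: [-0.084  0.023  0.717]
 turn/.12: [4.0000e-03 2.5495e+01 7.0000e-03]  then shift/.05: [ 0.084  0.023 -0.717]
```

View pics/s12c.png

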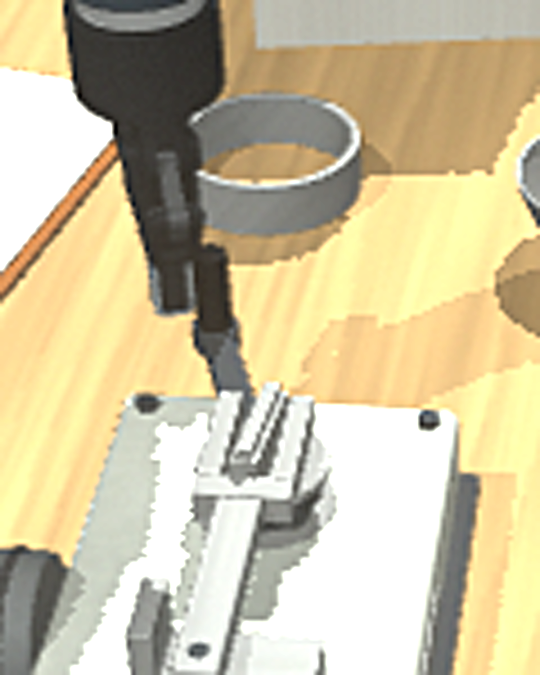

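Call:
apply_moves(plan="0.01 0 -0.1 0 0.3 0 0;0.01 0 -0.1 0 0.3 0 0;0.01 0 -0.1 0 0.3 0 0;0.01 0 -0.1 0 0.3 0 0;0.01 0 -0.1 0 0.3 0 0")

```text
time_s: 14.1
eef_pos: [0.6222, -0.285, 0.1014]
eef_rot: [0.553, -0.552, 0.441, -0.442]
wrist_force: [2.9, -1.1, -2.4]
opening: 0.003
```

```bash
cat > st.py <<'E'
from mv import *
import cv2,sys
k=sys.argv[1]
o,p,R=cur();M=R.as_matrix();A=np.array([.5716,-.156]);r=p[:2]-A
X=M[:2,0];Z=M[:2,2]
F=o["wrist_force"][:2]
print("t",round(o["time_s"],2),"p",p.round(4),"xang",round(np.arctan2(X[1],X[0]),3),"r.x",(r@X).round(4),"r.z",(r@Z).round(4),"F.x",(F@X).round(1),"F.z",(F@Z).round(1),"Fz",o["wrist_force"][2].round(1),"q",o["q"].round(2))
cv2.imwrite(f"pics/side{k}.png",ctrl.camera("side")[:,:,::-1])
E
python3 st.py 13; python3 crop.py pics/side13.png 190 40 120 150 4.5 1.5 pics/s13c.png
```

```text
t 14.1 p [ 0.6222 -0.285   0.1014] xang -1.349 r.x 0.137 r.z 0.0209 F.x 1.7 F.z 2.6 Fz -2.4 q [-0.6   0.56  1.41  0.    1.18  0.75]
```

View pics/s13c.png

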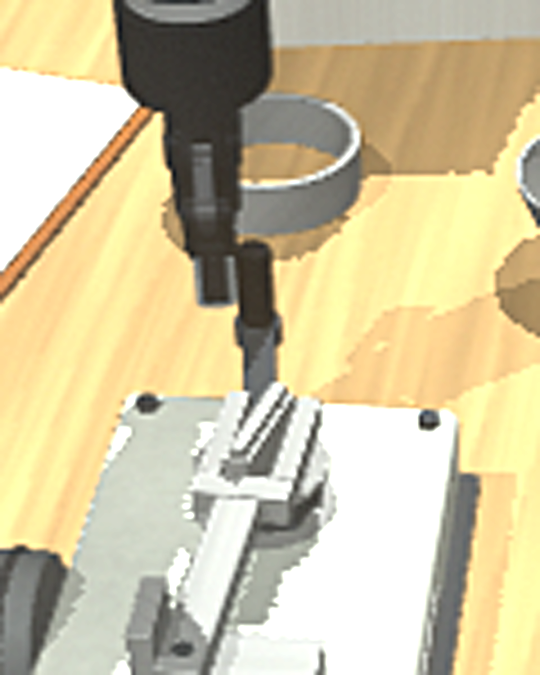

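Call:
apply_moves(plan="0.01 0 -0.1 0 0.3 0 0;0.01 0 -0.1 0 0.3 0 0;0.01 0 -0.1 0 0.3 0 0;0.01 0 -0.1 0 0.3 0 0;0.01 0 -0.1 0 0.3 0 0")

```text
time_s: 14.65
eef_pos: [0.5979, -0.2915, 0.1015]
eef_rot: [0.511, -0.511, 0.489, -0.49]
wrist_force: [4.9, -1.1, -2.3]
opening: 0.004
```

```bash
python3 st.py 14; python3 crop.py pics/side14.png 190 40 120 150 4.5 1.5 pics/s14c.png
```

```text
t 14.65 p [ 0.5979 -0.2915  0.1015] xang -1.527 r.x 0.1365 r.z 0.0204 F.x 1.3 F.z 4.8 Fz -2.3 q [-0.63  0.52  1.46 -0.    1.16  0.9 ]
```

View pics/s14c.png

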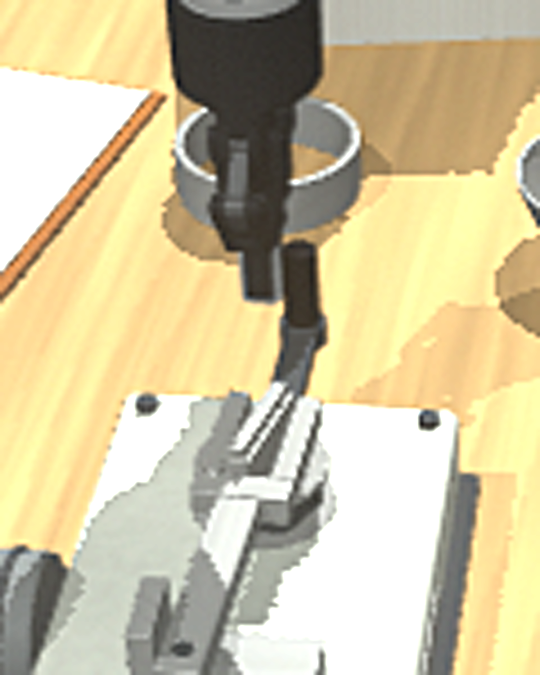

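Call:
apply_moves(plan="0.01 0 -0.1 0 0.3 0 0;0.01 0 -0.1 0 0.3 0 0;0.01 0 -0.1 0 0.3 0 0;0.01 0 -0.1 0 0.3 0 0;0.01 0 -0.1 0 0.3 0 0")

```text
time_s: 15.2
eef_pos: [0.573, -0.2935, 0.1017]
eef_rot: [-0.465, 0.465, -0.532, 0.533]
wrist_force: [4.6, -3.1, -1.5]
opening: 0.001
```

```bash
python3 st.py 15
```

```text
t 15.2 p [ 0.573  -0.2935  0.1017] xang -1.707 r.x 0.136 r.z 0.02 F.x 2.4 F.z 5.0 Fz -1.5 q [-0.66  0.48  1.53 -0.    1.14  1.05]
```

Call:
apply_moves(plan="0.01 0 -0.1 0 0.3 0 0;0.01 0 -0.1 0 0.3 0 0;0.01 0 -0.1 0 0.3 0 0;0.01 0 -0.1 0 0.3 0 0;0.01 0 -0.1 0 0.3 0 0")

```text
time_s: 15.75
eef_pos: [0.5481, -0.291, 0.1018]
eef_rot: [-0.415, 0.415, -0.572, 0.573]
wrist_force: [3.5, -3.7, -0.5]
opening: 0.003
```

```bash
python3 st.py 16;  python3 crop.py pics/side16.png 190 40 120 150 4.5 1.5 pics/s16c.png
```

```text
t 15.75 p [ 0.5481 -0.291   0.1018] xang -1.886 r.x 0.1356 r.z 0.0195 F.x 2.4 F.z 4.5 Fz -0.5 q [-0.68  0.43  1.59 -0.    1.12  1.21]
```

View pics/s16c.png

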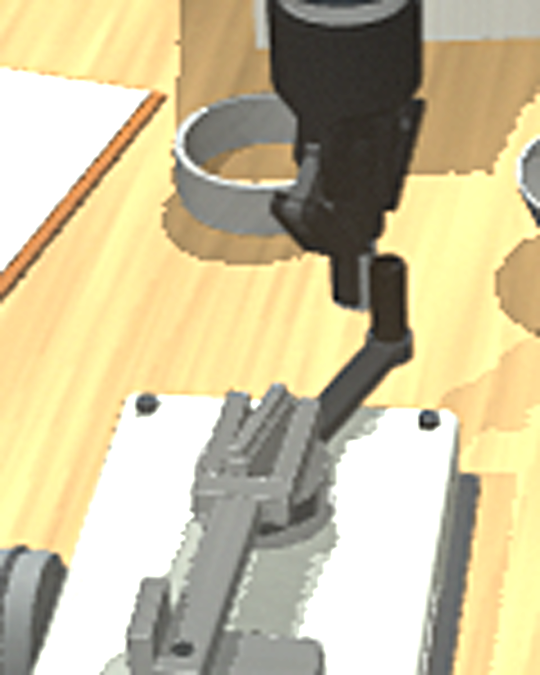

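Call:
apply_moves(plan="0.01 0 -0.1 0 0.3 0 0;0.01 0 -0.1 0 0.3 0 0;0.01 0 -0.08 0 0.25 0 0;0.01 0 -0.06 0 0.2 0 0;0 0 -0.03 0 0.1 0 0")

```text
time_s: 16.3
eef_pos: [0.5299, -0.2857, 0.1017]
eef_rot: [-0.375, 0.375, -0.599, 0.6]
wrist_force: [1.5, -3.1, 0.3]
opening: -0.002
```

```bash
python3 st.py 17
```

```text
t 16.3 p [ 0.5299 -0.2857  0.1017] xang -2.024 r.x 0.1349 r.z 0.0193 F.x 2.2 F.z 2.7 Fz 0.3 q [-0.69  0.4   1.64 -0.    1.1   1.33]
```

Still sliding at friction level; continuing in small steps toward the hard stop.

Call:
apply_moves(plan="0.01 0 -0.06 0 0.2 0 0;0.01 0 -0.06 0 0.2 0 0;0.01 0 -0.06 0 0.2 0 0;0.01 0 -0.06 0 0.2 0 0;0 0 0 0 0 0 0")

```text
time_s: 16.85
eef_pos: [0.5179, -0.2809, 0.1013]
eef_rot: [0.346, -0.346, 0.617, -0.617]
wrist_force: [1.7, -0.9, 1.4]
opening: -0.002
```

```bash
python3 st.py 18;python3 crop.py pics/side18.png 190 40 120 150 4.5 1.5 pics/s18c.png
```

```text
t 16.85 p [ 0.5179 -0.2809  0.1013] xang -2.12 r.x 0.1346 r.z 0.0195 F.x -0.1 F.z 1.9 Fz 1.4 q [-0.7   0.37  1.67  0.    1.09  1.42]
```

View pics/s18c.png

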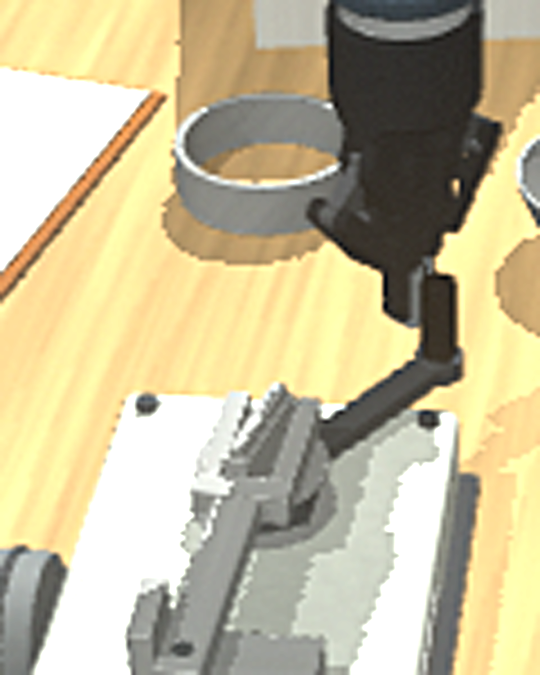

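Call:
apply_moves(plan="0.01 0 -0.07 0 0.2 0 0;0.01 0 -0.07 0 0.2 0 0;0.01 0 -0.07 0 0.2 0 0;0 0 -0.03 0 0.1 0 0;0 0 0 0 0 0 0")

```text
time_s: 17.4
eef_pos: [0.5126, -0.279, 0.1021]
eef_rot: [-0.322, 0.316, -0.627, 0.635]
wrist_force: [24.9, -12.3, -16.0]
opening: -0.003
```

```bash
python3 st.py 19
```

```text
t 17.4 p [ 0.5126 -0.279   0.1021] xang -2.205 r.x 0.134 r.z 0.0254 F.x -4.8 F.z 27.4 Fz -16.0 q [-0.7   0.35  1.7   0.    1.07  1.5 ]
```

```bash
python3 crop.py pics/side19.png 190 40 120 170 4.5 1.5 pics/s19c.png
```

```text
(no output)
```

View pics/s19c.png

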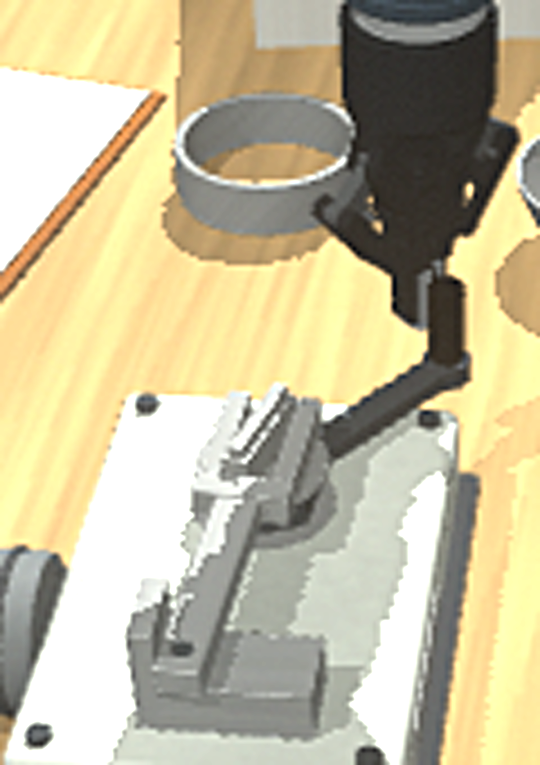

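Call:
apply_moves(plan="0 0 0.08 0 0 0 0;0 0 0.2 0 0 0 0;0 0 0.4 0 0 0 0;0 0 0.4 0 0 0 0;0 0 0 0 0 0 0")

```text
time_s: 17.95
eef_pos: [0.5514, -0.3086, 0.1006]
eef_rot: [0.319, -0.32, 0.631, -0.63]
wrist_force: [-0.4, 0.3, -0.6]
opening: 0.003
```

```bash
python3 st.py 20
```

```text
t 17.95 p [ 0.5514 -0.3086  0.1006] xang -2.204 r.x 0.1349 r.z 0.074 F.x 0.0 F.z -0.5 Fz -0.6 q [-0.7   0.46  1.56 -0.    1.13  1.51]
```

Call:
apply_moves(plan="0 -0.5 0 0 0 0 0;0 -0.8 0 0 0 0 0;0 -0.8 0 0 0 0 0;0 -0.8 0 0 0 0 0;0 -0.4 0 0 0 0 0")

```text
time_s: 18.5
eef_pos: [0.5508, -0.3077, 0.27]
eef_rot: [-0.32, 0.319, -0.63, 0.632]
wrist_force: [0.6, 0.1, -0.2]
opening: 0.004
```

```bash
python3 st.py 21; python3 - <<'E'
from bench import ctrl
import cv2
cv2.imwrite("pics/top21.png",ctrl.camera("top")[:,:,::-1])
E
python3 crop.py pics/side21.png 190 60 120 150 4.5 1.3 pics/s21c.png; python3 crop.py pics/top21.png 260 130 200 120 4 1.5 pics/t21c.png
```

```text
t 18.5 p [ 0.5508 -0.3077  0.27  ] xang -2.203 r.x 0.1346 r.z 0.0729 F.x -0.4 F.z 0.4 Fz -0.2 q [-0.7   0.28  1.43 -0.    1.43  1.51]
```

View pics/s21c.png

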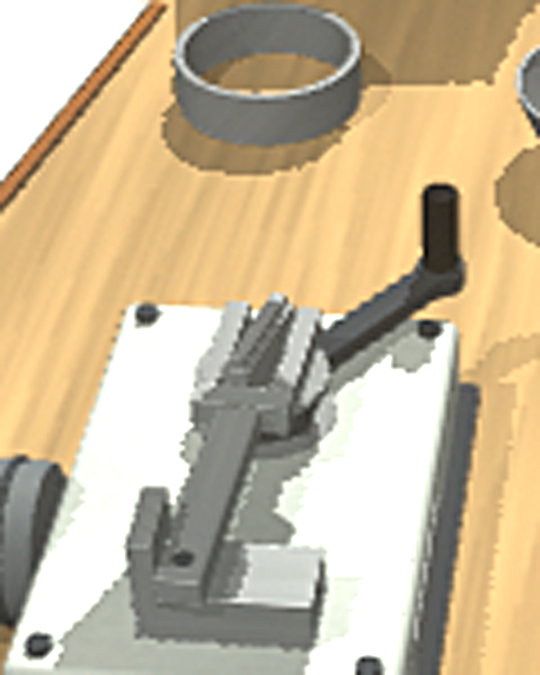

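View pics/t21c.png

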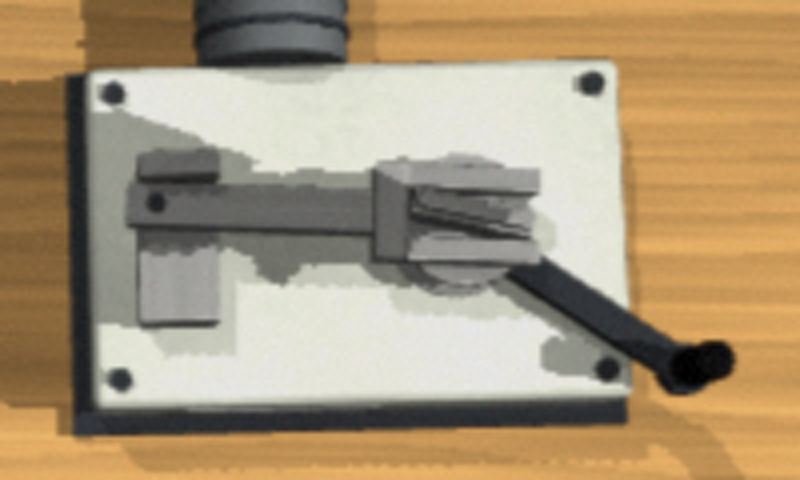

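```bash
python3 - <<'E'
from h import *
A=np.array([.5716,-.158])
for nm,uv in(("start",(275+735/4.4,140+42/4.4)),("end",(260+715/4,130+358/4))):
    k=onz("top",uv,.122)[:2]-A
    print(nm,k,np.hypot(*k),"cw deg from mill x",-np.degrees(np.arctan2(k[1],k[0])-.037))
# lever line at end, z~.075 
a=onz("top",(260+540/4,130+275/4),.075);b=onz("top",(260+660/4,130+352/4),.075);d=(b-a)[:2];print("lever dir cw",-np.degrees(np.arctan2(d[1],d[0])-.037))
# tang top edge line, z .107 : (412,215)->(530,237)
a=onz("top",(260+412/4,130+213/4),.107);b=onz("top",(260+530/4,130+237/4),.107);d=(b-a)[:2];print("tang cw turn",-np.degrees(np.arctan2(d[1],d[0])-.037)-90)
E
```

```text
start [ 0.06604156 -0.12228556] 0.13897929911917356 cw deg from mill x 63.74822900384529
end [-0.07221648 -0.11339315] 0.1344366955556589 cw deg from mill x 124.61170456657653
lever dir cw 124.47152946101833
tang cw turn 12.769342288051192
```

```bash
python3 -c "
from bench import ctrl
print(ctrl.hand_in())"
```

```text
the job is handed in; nothing more can be done
None
```

The gap setting is locked: the wide-slot key lies flat over the tang with its handle on the ledge against the stop, and the locknut lever is up hard. I handed in at about 18.5 s of the 58 s allowed, with the arm clear of everything.

- **Key:** I used the grey fork key with the wide slot, at pixel (205,215) in the top view. The narrow-slot grey key at (137,205) and the purple look-alike were left alone. It met the shoulder at the right height, and the last side and top pictures show it still in place.
- **Nut:** I pushed the knob clockwise with shut fingers. The spindle turned about 12.8° until the key bore on the stop. From there only the nut turned, at about 5 N or less, until it came up hard at about 27 N.
- **Angle check:** In the final top picture the lever is about 124.6° clockwise from the stop's x axis. Less the spindle's play, and taking the loose nut to be at 60°, that is about 0.90 rad. The 60° is my reading of the task's start range, not something I measured.
- **Disagreements:** The two cameras differed by 6 to 8 mm in y on the key and the mill. I set the final approach by comparing key and mill within each picture, then averaging the corrections. The networks' tang point was also about 15 mm off my own fit, so I did not use it.

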